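# Load the bottle roller mixer and start it

## Robot

A 6-joint arm with a two-finger parallel gripper is mounted at the origin on the work surface. World frame = base frame: x ahead of the robot, y to its left, z up, the work surface at z = 0. Lengths are in mm, angles in rad, forces in N, time in s.
With the tool pointing down it reaches from about 350 to 975 mm from the base axis. Payload 7.1 kg.
Tool frame: the origin (TCP) lies midway between the tips of the shut fingers; the grasp point (between the pads) lies 19 mm behind it; z points along the fingers, y is the line along which they close (so a half turn about z gives the same grasp; the last joint's range is limited). The gripper opens to 88 mm and grips with 3 to 60 N. Pads are 20 mm wide; open, the fingers measure 115 mm over their backs; the gripper's body (75 mm by 178 mm) begins 61 mm behind the grasp point.
Start: joints at [1.298, 0.423, 1.63, -0, 1.089, -0.019], TCP at [156.896, 604.97, 222.675] pointing down, gripper open.
Joint ranges: [-3, 3], [-0.9, 2.11], [0.09, 2.58], [-1.31, 4.45], [0.11, 2.69], [-2.54, 2.54]. Speed limits (rad/s): [2.39, 2.39, 3.01, 3.14, 3.14, 3.14].

## Interface

Orientations are given as a rotation vector (axis times angle).
In Python, from workcell import ctrl gives the robot as it stands. The module is installed in compiled form; this text tells all that it offers.
- The arm moves only by the tool apply_moves, never from a script. Its argument "targets" is a list of rows, each a list of 3 entries, a list of its own where there are three numbers: the opening, from -1 (shut) to 1 (fully open), then the shift along the tool's x, y, z normalised to -1 to 1, where 1 is 5 cm, then the turn, a rotation vector about the tool's x, y, z normalised to -1 to 1, where 1 is 90 degrees. In form: [[jaw, [x, y, z], [wx, wy, wz]], ...]. A call has 1 to 8 rows; each row shifts and turns the commanded pose from where the row before left it, along the tool's axes as they then stand; what a row does not reach is not made up. A row lasts 1/8 s, in which the tool goes at most 62.5 mm and 10.7 degrees, less where a joint would pass 70% of its speed; a pose out of reach is approached as far as the arm can. A call with a number of a shift or a turn outside -1 to 1 is refused whole. A call with a gripper value outside its range is refused whole. The fingers move at their own pace and stop on an object; the grip force is fixed at half the most. Time passes only in rows, so rows that do not move let the fingers close. It gives the time, the measured TCP pose, the force, the opening and the grip force at its end, in the units of the state.
- ctrl.get_obs(): the state, without advancing time (a new reading comes with each control period).
- ctrl.get_image(name): name is "scene" or "top"; returns a dict with "pixels" (420x560x3 uint8, blue, green, red), "camera_matrix" (3x3 intrinsics, pixels), "k1" (the pictures are not rectified: a ray, as slopes to the right and down, at radius r is drawn at 1 + k1 r^2 times it, then the intrinsics apply), "view" (4x4, takes a point from world to camera coordinates). Camera axes: x right, y down, z forward; pixel columns grow to the right and rows downward; lengths in mm; the calibration is good to about 2 mm. A picture is of the moment at which its call begins. There is no depth.
- ctrl.close_job(): hands the job in; it is judged then, once.
Trained networks look in the newest picture that a camera, given by its name, has taken for a name from the list of things; names that differ only in an ending like _2 or _b are one class to them, and where a whole thing is asked for, a point or a joint stands for the part that bears it (a point fixed in the world has none). Each returns a list of dicts, best first, with "score" (0 to 1); they miss things now and then, are a little off and sometimes report something else, mostly with a low value. They report only what shows in the picture. A call takes as long as a camera call.
- ctrl.masks_of(label, camera): "region" (420x560 bool, what is visible of it) and "bbox" ([left, top, right, bottom] in pixels, round what is visible of it).
- ctrl.pinpoint(label, camera): "xy" ([column, row] in pixels: a listed point, or the origin of a listed thing).
The state is a dict: "t": time; "qpos": joint angles; "qvel": joint speeds; "joint_torque": joint torques, N m; "ee_pos": TCP position; "orientation": TCP orientation; "ft_force": force on the tool from outside, world axes, zero at the start; "moment": the same for the moment, N m; "width": finger opening in mm; "grasp_force": force on a finger pad.
Only numpy, scipy, OpenCV 4.12 (cv2) and the standard library are available. Lean on these libraries where they do the work, as an engineer would, in place of code of your own. Each camera call takes 0.05 s, during which the arm holds its last target. There are 200 camera calls.

## Task

Set the roller mixer going: take the sample bottles that stand on the bench and lay each one gently on its side on the rollers, sunk between two neighbouring rollers. Then take the front guard out of the white draining rack, slide it edgewise down into the channels at the front of the mixer until it is fully home, and only then press the start button. Leave every bottle lying seated and the guard in place, do not drop the bottles, and do not disturb the beaker, the jug or the box of wipes.

Things in the scene. Friction and masses are not known exactly. Their poses are not given: they have to be found in the camera images.
- mixer: bottle roller mixer, fixed on the bench, white. Origin on the bench under the middle of its rollers; x away from the robot at yaw 0, y along the rollers. End housings, tops at 95 mm, fill y -140 to -90 mm (bearings) and 90 to 180 mm (motor, panel), x -156 to 174 mm. Rear wall at x 170 to 174 mm, 85 mm high. Guard channels at the front (-x).
- bed (a point): mixer's (0, 0, 89) mm, axes as the mixer's. Eight black fixed rollers along y, 26 mm thick, 180 mm long, axes 62 mm over the bench, 38 mm apart at x -133 to 133 mm. Seven valleys between them, at x -114, -76, -38, 0, 38, 76, 114 mm: a bottle lying in one has its axis 89 mm over the bench. Bottles are 40 mm thick: leave a valley empty between two for the fingers
- guard_home (a point): mixer's (-168, 0, 30) mm: where the guard's origin is when fully home, its length along y. There stand two upright aluminium channels (|y| 87 to 104 mm) with slots 10 mm wide in x for the guard's ends, end walls at |y| 104 mm, floor 30 mm over the bench, straight up to 85 mm, flared mouths to 97 mm; open between the channels
- guard: front guard: aluminium plate 6 mm thick (x), 200 mm long (y), 90 mm high (z), with a black grip strip on the middle of its top edge, 14 mm thick (x), 80 mm long (y), 90 to 118 mm above the lower edge. 160 g. Origin at the middle of its lower edge. Goes in either way round. Starts standing loose in the rack.
- rack: white draining rack fixed on the bench, 110 x 230 mm (x, y), base 12 mm thick, two rows (y -80, 80 mm) of four posts, tops at 48 mm. Origin on the bench under its middle. The guard stands on the base in the middle slot, which runs along y and is 10 mm wide: lift it straight up 40 mm to free it.
- bottle1: capped amber glass sample bottle, paper label, white cap: body 40 mm across and straight up to 80 mm, cap 28 mm across, 110 mm tall in all, 75 to 140 g, centre of mass 45 to 55 mm above its base. Origin at the centre of its base, z along its axis to the cap. Starts standing on the bench. Three or four bottles are there, the rest absent.
- bottle2: another bottle like bottle1
- bottle3: another bottle like bottle1
- start (a joint): start button on the motor housing: 0 released, 0.006 m fully pressed (about 5 N, springs back)
- start_top (a point): centre of the start button's top face, on top of the motor housing; the grey button is 28 mm across in a black ring and its top stands 22 mm above the housing; press straight down
- beaker: bystander: glass beaker 68 mm across, 90 mm high; leave alone
- jug: bystander: squat white plastic bottle with a cap, 82 mm across, 150 mm high; leave alone
- wipes: bystander: cardboard box of wipes 110 x 130 x 85 mm; leave alone
- bottle4: another bottle like bottle1

How it is judged:
By the outcome, as a careful person would: the job done as asked, in the order asked, and still so for the second after the job is handed in, with the robot touching nothing.
Of bottle1, bottle2, bottle3, bottle4 only 3 to 4 are there at a start; the rules pass over those that are not, and their reading is None.
At some moment in a run one of bottle1, bottle2, bottle3, bottle4 may be knocked a few centimetres aside while the robot is not near it.
It also fails if it takes over 210 s, if anything falls off the work surface, if the arm or the gripper's body presses on something with over 40 N, if the wrist force passes 120 N, or if a joint passes its speed limit or range.

## Working session

There is one attempt and no reset: what is moved stays moved. The work goes in short steps, Python scripts to look and compute and a tool call to move; the robot and the scene stay as the last step left them, time stands still between calls to the robot, and variables do not carry over. Pictures are saved under pics/ and viewed, at most 14 in all, crops included, and the job is handed in when it is done.

Besides the shell and the picture viewer there is one more tool, called after "Emit:" by a JSON object that holds its "fn" and its "kwargs", one argument or row to a line. apply_moves: Moves the arm, as the interface text tells. Scaled input: -1 to 1 covers 5 cm each way for a shift and 90 degrees each way for a turn. Its arguments: {"type":"object","properties":{"targets":{"type":"array"}},"required":["targets"]}

```bash
mkdir -p pics; cat > h.py <<'E'
import numpy as np, cv2
from scipy.spatial.transform import Rotation as R
from workcell import ctrl
def cam(n):
    im=ctrl.get_image(n); return im
def ray(im,uv):
    K=np.array(im["camera_matrix"]);V=np.array(im["view"]);k=im["k1"]
    d=np.array([(uv[0]-K[0,2])/K[0,0],(uv[1]-K[1,2])/K[1,1]])
    s=d.copy()
    for _ in range(30): s=d/(1+k*(s@s))
    r=V[:3,:3].T@np.r_[s,1]; o=-V[:3,:3].T@V[:3,3]
    return o,r/np.linalg.norm(r)
def atz(im,uv,z):
    o,r=ray(im,uv); return o+r*(z-o[2])/r[2]
def proj(im,P):
    K=np.array(im["camera_matrix"]);V=np.array(im["view"])
    p=V[:3,:3]@np.array(P,float)+V[:3,3]; s=p[:2]/p[2]; s=s*(1+im["k1"]*(s@s))
    return np.array([K[0,0]*s[0]+K[0,2],K[1,1]*s[1]+K[1,2]])
def tri(rs):
    A=np.zeros((3,3));b=np.zeros(3)
    for o,r in rs:
        M=np.eye(3)-np.outer(r,r);A+=M;b+=M@o
    x=np.linalg.solve(A,b); return x,[np.linalg.norm((np.eye(3)-np.outer(r,r))@(x-o)) for o,r in rs]
E
python3 - <<'E'
from h import *
np.set_printoptions(precision=1,suppress=True)
ims={}
for c in("scene","top"):
    im=ims[c]=cam(c); cv2.imwrite(f"pics/{c}0.png",im["pixels"])
    V=np.array(im["view"]);print(c,im["k1"],im["camera_matrix"],-V[:3,:3].T@V[:3,3])
for l in "mixer bed guard_home guard rack bottle1 start_top beaker jug wipes".split():
  for c in ims:
    for d in ctrl.pinpoint(l,c)[:6]: print(l,c,round(d["score"],2),np.array(d["xy"]))
for c in ims:
    for d in ctrl.masks_of("bottle1",c)[:6]: print("mask",c,round(d["score"],2),d["bbox"])
o=ctrl.get_obs();print(o)
E
```

```text
scene -0.1715986900491662 [[514.6   0.  281.6]
 [  0.  514.6 214.8]
 [  0.    0.    1. ]] [1308.8  785.1  852. ]
top -0.018019122563410015 [[441.5   0.  285.1]
 [  0.  441.5 210.6]
 [  0.    0.    1. ]] [ 511.8  -46.2 1358.3]
mixer scene 0.8 [257.5 218.9]
mixer top 0.68 [335.1 216.8]
bed scene 0.98 [257.4 189.9]
bed top 0.8 [338.8 216. ]
guard_home scene 0.88 [300.8 189.1]
guard_home top 0.68 [336.  270.3]
guard scene 0.82 [371.1 248.5]
guard scene 0.63 [256.2 192.4]
guard top 0.68 [228.2 254. ]
rack scene 0.72 [373.  250.9]
rack top 0.69 [229.9 258.7]
bottle1 scene 0.96 [309.9 288.7]
bottle1 scene 0.67 [365.3 288.8]
bottle1 scene 0.66 [408.7 321. ]
bottle1 top 0.72 [233.1 186.5]
bottle1 top 0.7 [166.7 209.4]
bottle1 top 0.65 [210.1 214.6]
start_top scene 0.49 [408.5 323.1]
start_top scene 0.43 [306.3 194.7]
start_top top 0.54 [290.7 242.3]
start_top top 0.38 [440.8 199.2]
start_top top 0.35 [336.3 216. ]
start_top top 0.3 [335.3 270.2]
beaker scene 0.85 [240.2 292.7]
beaker top 0.57 [268.3 144.5]
jug scene 0.58 [231.5 170.4]
jug scene 0.24 [372.8 248.5]
jug top 0.77 [437.6 261.1]
wipes scene 0.67 [181.2 184.1]
wipes top 0.84 [444.6 199.2]
wipes top 0.66 [435.8 256.8]
mask scene 0.91 [402.1, 284.6, 421.4, 327.1]
mask scene 0.79 [302.2, 251.8, 318.4, 294.7]
mask scene 0.65 [359.5, 249.3, 371.3, 294.5]
mask top 0.63 [147.3, 201.1, 165.9, 217.6]
mask top 0.52 [225.2, 179.1, 241.6, 196.9]
mask top 0.46 [195.8, 208.1, 215.4, 224.5]
{'t': 1.2, 'qpos': array([ 1.3,  0.4,  1.6, -0. ,  1.1, -0. ]), 'qvel': array([-0., -0., -0.,  0., -0.,  0.]), 'joint_torque': array([  0. , -54.5, -27.4,   0.1,   0. ,   0. ]), 'ee_pos': array([156.9, 605. , 222.7]), 'orientation': array([-0.4, -3.1,  0. ]), 'ft_force': array([ 0.2, -0.2,  0.1]), 'moment': array([ 0. ,  0. , -0.1]), 'grasp_force': 0.0, 'width': 87.73185633722994}
```

View pics/scene0.png

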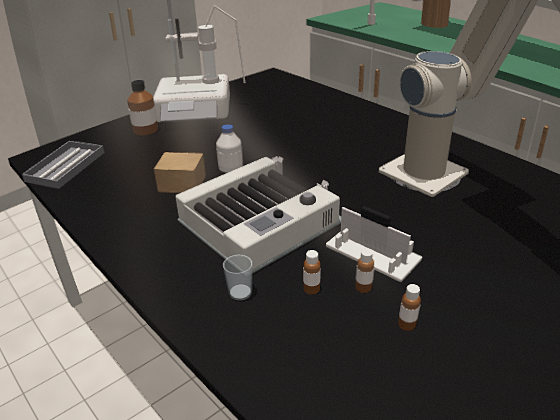

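View pics/top0.png

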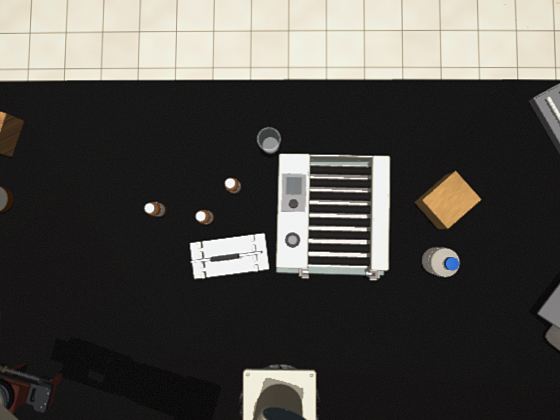

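```bash
python3 - <<'E'
from h import *
np.set_printoptions(precision=1,suppress=True)
S,T=cam("scene"),cam("top")
for n,a,b in [("bed",(257.4,189.9),(338.8,216)),("home",(300.8,189.1),(336,270.3)),("guard",(371.1,248.5),(228.2,254)),("rack",(373,250.9),(229.9,258.7)),("b",(309.9,288.7),(233.1,186.5)),("b",(365.3,288.8),(210.1,214.6)),("b",(408.7,321),(166.7,209.4)),("start",(306.3,194.7),(290.7,242.3)),("beaker",(240.2,292.7),(268.3,144.5)),("mixer",(257.5,218.9),(335.1,216.8)),("jug",(231.5,170.4),(437.6,261.1))]:
    print(n,*tri([ray(S,a),ray(T,b)]))
p=T["pixels"]
cv2.imwrite("pics/t1.png",cv2.resize(p[135:290,260:400],None,fx=5,fy=5,interpolation=cv2.INTER_CUBIC)[:,:700][:600*2:1][:775][::1] if 0 else cv2.resize(p[140:290,260:400],(560,600),interpolation=cv2.INTER_CUBIC))
cv2.imwrite("pics/t2.png",cv2.resize(p[170:290,140:280],(700,600),interpolation=cv2.INTER_CUBIC))
cv2.imwrite("pics/s1.png",cv2.resize(S["pixels"][150:300,220:420],(800,600),interpolation=cv2.INTER_CUBIC))
E
```

```text
bed [ 567.9 -169.9  101.1] [np.float64(0.7779058812120111), np.float64(0.7779058812121681)]
home [ 408.1 -166.9   35.7] [np.float64(2.4851580267991134), np.float64(2.485158026799157)]
guard [456.5 154.4  20. ] [np.float64(1.9818182927151817), np.float64(1.9818182927152184)]
rack [441.8 151.2   2.1] [np.float64(2.605451562665717), np.float64(2.605451562665606)]
b [664.9 143.2   5.3] [np.float64(3.6474895816241832), np.float64(3.647489581624331)]
b [570.5 222.7  -2.9] [np.float64(7.254340834925753), np.float64(7.254340834925776)]
b [584.6 360.7  -1.2] [np.float64(9.869391590019074), np.float64(9.869391590018902)]
start [497.8 -38.6 114.6] [np.float64(6.277378496935989), np.float64(6.277378496936082)]
beaker [795.6  36.7   3.4] [np.float64(2.1550261897021645), np.float64(2.1550261897022827)]
mixer [ 571.4 -169.6    4.8] [np.float64(1.3800368310547495), np.float64(1.3800368310546465)]
jug [ 433.6 -484.9  -19.6] [np.float64(3.33645669990282), np.float64(3.3364566999027114)]
```

View pics/t1.png

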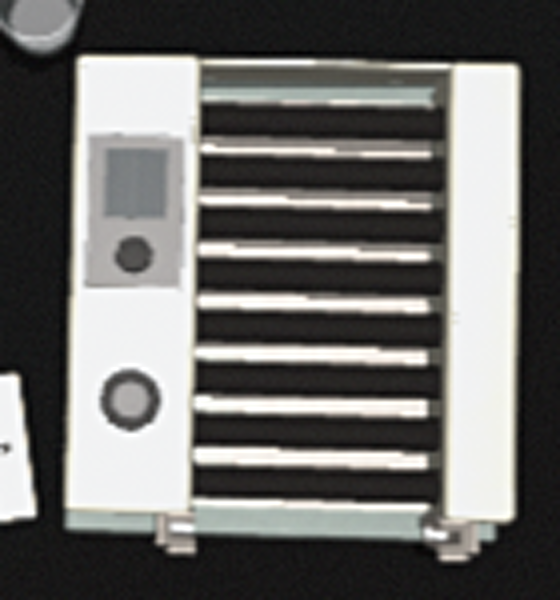

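View pics/t2.png

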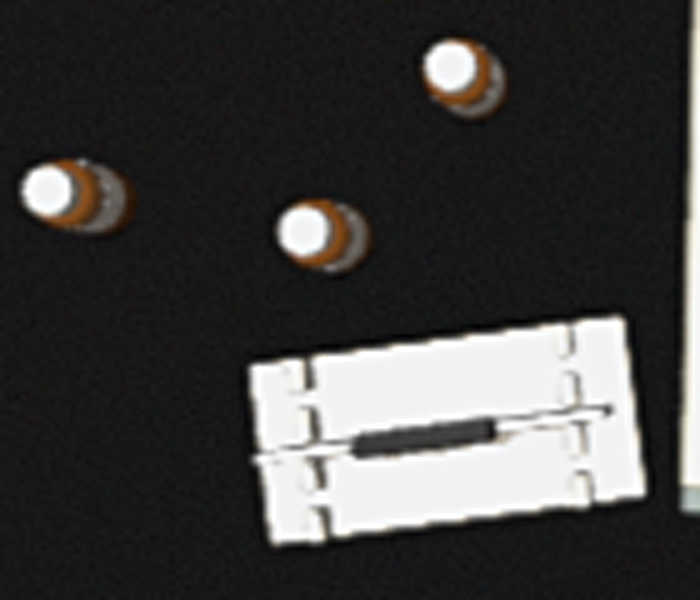

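View pics/s1.png

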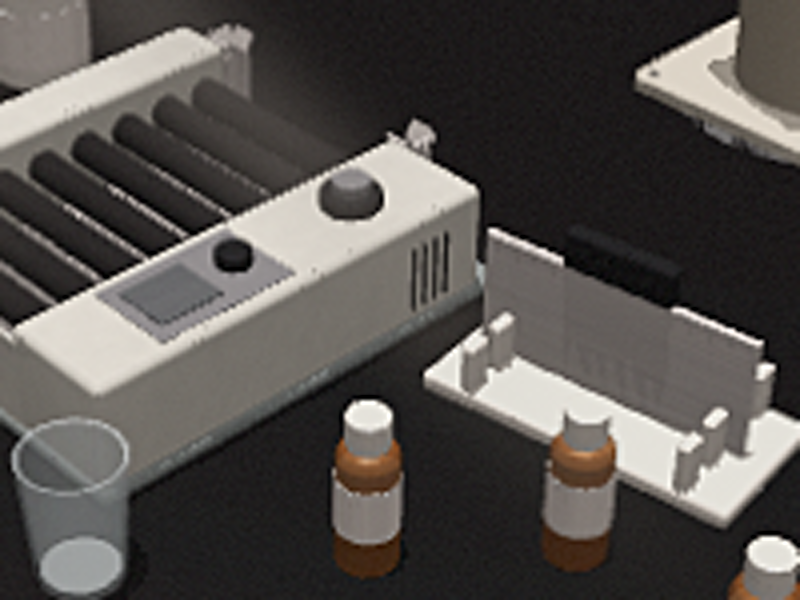

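```bash
cat > m.py <<'E'
from h import *
from scipy.optimize import least_squares
np.set_printoptions(precision=1,suppress=True)
S,T=cam("scene"),cam("top")
def sc(o,s): return lambda u:np.array(o)+(np.array(u)+.5)/s-.5
t1=sc((260,140),4);t2=sc((140,170),5);s1=sc((220,150),4)
obs=[(T,t1(u),P) for u,P in [((78,57),(174,180,95)),((67,508),(-156,180,95)),((198,60),(174,90,95)),((190,510),(-156,90,95)),((453,65),(174,-90,95)),((445,520),(-156,-90,95)),((520,65),(174,-140,95)),((515,521),(-156,-140,95))]]
obs+=[(S,s1(u),P) for u,P in [((478,188),(-156,180,95)),((388,140),(-156,90,95)),((97,393),(174,180,95)),((20,330),(174,90,95))]]
f=lambda q:np.concatenate([proj(i,np.r_[R.from_euler('z',q[2]).as_matrix()@np.array(P)+[q[0],q[1],q[3]]])-u for i,u,P in obs])
r=least_squares(f,[570,-170,0,0],loss="soft_l1")
print("mixer",r.x,"yaw",r.x[2]);print(f(r.x).reshape(-1,2).T)
x,y,a,z=r.x;M=R.from_euler('z',a).as_matrix()
for n,P in [("bed",(0,0,89)),("home",(-168,0,30))]: print(n,M@P+[x,y,0])
print("button",tri([ray(S,s1((351,180))),ray(T,t1((131,398)))]),M.T@(atz(T,t1((131,398)),117)-[x,y,0]))
for a_,b_ in [((369,408),(450,66)),((587,413),(303,231)),((772,548),(47,190))]:
    print("cap",*tri([ray(S,s1(a_)),ray(T,t2(b_))]),atz(T,t2(b_),110))
for u,z in [((353,445),130),((495,428),130),((255,458),102),((610,410),102)]: print("guard",atz(T,t2(u),z))
print("strip L/R tri",tri([ray(S,s1((569,230))),ray(T,t2((495,428)))])[0],tri([ray(S,s1((682,270))),ray(T,t2((353,445)))])[0])
E
python3 m.py
```

```text
mixer [ 573.3 -175.5   -0.    -2. ] yaw -0.01658258257597927
[[-0.2 -0.2  0.9  0.6 -0.4  0.3  0.3  0.4  1.6  1.   0.4 -2.4]
 [-0.8  1.1 -1.   1.4 -1.   0.4 -0.7  0.6  0.6 -0.   0.8 -0.1]]
bed [ 573.3 -175.5   89. ]
home [ 405.3 -172.7   30. ]
button (array([502.2, -38.9, 116.5]), [np.float64(0.01654171666348745), np.float64(0.01654171666364752)]) [-73.4 135.4 117. ]
cap [661.  139.8 115.2] [np.float64(0.5819099379023999), np.float64(0.5819099379024659)] [661.2 141.  110. ]
cap [567.3 223.4 107.9] [np.float64(0.9935137979061401), np.float64(0.9935137979060877)] [566.6 223.7 110. ]
cap [589.3 369.5 114. ] [np.float64(0.6271447617731234), np.float64(0.6271447617729718)] [589.2 371.4 110. ]
guard [446.6 189.3 130. ]
guard [456.7 110.2 130. ]
guard [437.3 250.7 102. ]
guard [466.1  48.4 102. ]
strip L/R tri [456.5 110.6 127.7] [445.7 190.2 131.8]
```

Emit:
{"fn": "apply_moves", "kwargs": {
  "targets": [
    [1, [-0.8, 0.1, -0.3], [0, 0, 0]],
    [1, [-0.8, 0.1, -0.3], [0, 0, 0]],
    [1, [-0.8, 0.1, -0.3], [0, 0, 0]],
    [1, [-0.8, 0.1, -0.3], [0, 0, 0]],
    [1, [-0.8, 0.1, 0], [0, 0, 0]],
    [1, [-0.8, 0.1, 0], [0, 0, 0]],
    [1, [-0.8, 0.1, 0], [0, 0, 0]],
    [1, [-0.8, 0.1, 0], [0, 0, 0]]
  ]
}}

```text
t: 2.4
ee_pos: [477.9, 563.0, 282.6]
orientation: [-0.398, -3.116, 0.0]
ft_force: [0.6, 0.1, -0.2]
width: 88.2
grasp_force: 0.0
```

```bash
cat > o.py <<'E'
from h import *
import json
np.set_printoptions(precision=3,suppress=True)
o=ctrl.get_obs()
with open("log.jsonl","a") as f: f.write(json.dumps([list(map(float,o["qpos"])),list(map(float,o["ee_pos"])),list(map(float,o["orientation"]))])+"\n")
print(o["t"],o["qpos"],o["ee_pos"],"F",o["ft_force"],"w",o["width"],o["grasp_force"]);print(R.from_rotvec(o["orientation"]).as_matrix())
E
python3 o.py
```

```text
2.4 [ 0.851  0.543  1.294  0.     1.305 -0.466] [477.943 563.045 282.576] F [ 0.601  0.147 -0.196] w 88.16681789396837 0.0
[[-0.968  0.251 -0.   ]
 [ 0.251  0.968 -0.   ]
 [ 0.    -0.    -1.   ]]
```

Emit:
{"fn": "apply_moves", "kwargs": {
  "targets": [
    [1, [0, 0, 0], [0, 0, 0.11]],
    [1, [0, 0, 0], [0, 0, 0.11]],
    [1, [0, 0, 0], [0, 0, 0.11]],
    [1, [0, 0, 0], [0, 0, 0.11]],
    [1, [0, 0, 0], [0, 0, 0.11]],
    [1, [0, 0, 0], [0, 0, 0.11]],
    [1, [0, 0, 0], [0, 0, 0.11]],
    [1, [0, 0, 0], [0, 0, 0.06]]
  ]
}}

```text
t: 3.4
ee_pos: [476.7, 563.3, 282.5]
orientation: [2.211, 2.232, -0.0]
ft_force: [0.1, -0.3, 0.1]
width: 87.7
grasp_force: 0.0
```

```bash
python3 o.py
```

```text
3.4 [ 0.852  0.542  1.295 -0.     1.304  0.843] [476.662 563.308 282.539] F [ 0.112 -0.313  0.131] w 87.74930236156675 0.0
[[-0.009  1.    -0.   ]
 [ 1.     0.009 -0.   ]
 [-0.    -0.    -1.   ]]
```

Emit:
{"fn": "apply_moves", "kwargs": {
  "targets": [
    [1, [0, 0, 0], [0, -0.11, 0]],
    [1, [0, 0, 0], [0, -0.11, 0]],
    [1, [0, 0, 0], [0, -0.11, 0]],
    [1, [0, 0, 0], [0, -0.11, 0]]
  ]
}}

```text
t: 3.9
ee_pos: [476.7, 563.9, 283.4]
orientation: [1.805, 1.828, -0.653]
ft_force: [0.8, 0.3, -0.7]
width: 87.8
grasp_force: 0.0
```

```bash
python3 o.py
```

```text
3.9 [ 1.001  0.872  0.859 -0.397  1.989  0.935] [476.66  563.86  283.439] F [ 0.761  0.318 -0.694] w 87.83814064411817 0.0
[[-0.009  1.     0.009]
 [ 0.768  0.013 -0.641]
 [-0.641  0.001 -0.768]]
```

```bash
cat > kin.py <<'E'
from h import *
import json
from scipy.optimize import least_squares
E=R.from_euler
LO=np.array([-3,-.9,.09,-1.31,.11,-2.54]);HI=np.array([3,2.11,2.58,4.45,2.69,2.54])
# q0: const tool rot s.t. at q6=0, down, tool y radial, tool x = left
C=np.array([[0,1,0],[-1,0,0],[0,0,1.]])  # refined below
def fk(q,p):
    a1,lat,h,l2,ox,l3,d=p
    A=E('z',q[0]).as_matrix();B=A@E('y',q[1]).as_matrix();D=B@E('y',q[2]).as_matrix()
    W=D@E('z',q[3]).as_matrix()@E('y',q[4]).as_matrix()@E('z',q[5]).as_matrix()
    pos=A@[a1,lat,h]+B@[0,0,l2]+D@[ox,0,l3]+W@[0,0,d]
    return pos,W
D=[json.loads(l) for l in open("log.jsonl")]
def fit():
    f=lambda p:np.concatenate([fk(q,p)[0]-x for q,x,_ in D]+[1e-3*(p-p0)])
    p0=np.array([0,12,330,400,0,400,250.]);return least_squares(f,p0)
def Cof():
    q,x,o=D[0];return fk(q,np.zeros(7))[1].T@R.from_rotvec(o).as_matrix()
P=fit().x;CC=np.round(Cof())
def ik(pos,Rm,q0):
    def f(q):
        x,W=fk(q,P);return np.r_[(x-pos)/100,R.from_matrix(Rm.T@W@CC).as_rotvec()]
    r=least_squares(f,np.clip(q0,LO+.01,HI-.01),bounds=(LO,HI));return r.x,np.abs(r.fun).max()
E
python3 - <<'E'
from kin import *
np.set_printoptions(precision=3,suppress=True)
print(P,CC,Cof())
for q,x,o in D: print(fk(q,P)[0]-x,R.from_matrix(R.from_rotvec(o).as_matrix().T@fk(q,P)[1]@CC).as_rotvec())
E
```

```text
[ 12.553  11.899 327.051 558.329  90.354 477.95  309.638] [[ 0. -1. -0.]
 [ 1.  0.  0.]
 [-0. -0.  1.]] [[ 0. -1. -0.]
 [ 1.  0.  0.]
 [-0. -0.  1.]]
[ 0.002  0.001 -0.002] [ 0. -0.  0.]
[-0.    -0.001  0.003] [-0. -0.  0.]
[-0.002 -0.    -0.   ] [-0. -0.  0.]
```

```bash
cat > plan.py <<'E'
from kin import *
np.set_printoptions(precision=2,suppress=True)
def Rt(phi,tau):  # approach azimuth phi (deg), tau deg from down, tool x pointing opposite horizontally (tilt by -theta)
    c,s=np.cos(np.radians(phi)),np.sin(np.radians(phi));d=np.array([c,s,0]);x=-d
    z=np.array([0,0,-1.]);y=np.cross(z,x)
    t=np.radians(tau); return np.c_[x,y,z]@E('y',-t).as_matrix()
if __name__=="__main__":
    q=np.array(D[-1][0])
    for n,b,ph in [("b3",(589,370),(-45,-70,-90)),("b2",(567,223),(-70,-90,-105)),("b1",(661,140),(-70,-90,-105))]:
        for phi in ph:
            for tau in (60,75,85):
                qq=q.copy();r=[]
                for t in range(0,tau+1,15):
                    qq,e=ik(np.array([*b,60+200*(t<tau)]),Rt(phi,t),qq)
                    r.append(e)
                print(n,phi,tau,qq,np.round(r,3))
    for x in(-114,0,114): print(ik(np.array([573+x,-175,85]),Rt(-90,0),np.array(D[1][0])))
E
python3 plan.py
```

```text
b3 -45 60 [ 0.93  0.96  1.53 -1.13  1.25  0.88] [0. 0. 0. 0. 0.]
b3 -45 75 [ 0.98  1.08  1.48 -1.27  1.46  1.  ] [0. 0. 0. 0. 0. 0.]
b3 -45 85 [ 0.98  0.77  1.54 -1.25  1.53  0.76] [0. 0. 0. 0. 0. 0.]
b3 -70 60 [ 0.88  1.06  1.24 -0.84  1.57  0.87] [0. 0. 0. 0. 0.]
b3 -70 75 [ 0.91  1.19  1.15 -0.98  1.77  0.9 ] [0. 0. 0. 0. 0. 0.]
b3 -70 85 [ 0.91  0.91  1.21 -1.03  1.88  0.72] [0. 0. 0. 0. 0. 0.]
b3 -90 60 [ 0.81  1.15  1.01 -0.66  1.82  0.94] [0. 0. 0. 0. 0.]
b3 -90 75 [ 0.84  1.28  0.89 -0.81  2.03  0.9 ] [0. 0. 0. 0. 0. 0.]
b3 -90 85 [ 0.84  1.03  0.96 -0.89  2.15  0.74] [0. 0. 0. 0. 0. 0.]
b2 -70 60 [ 0.77  0.94  1.57 -0.94  1.37  0.99] [0. 0. 0. 0. 0.]
b2 -70 75 [ 0.81  1.08  1.5  -1.05  1.58  1.07] [0. 0. 0. 0. 0. 0.]
b2 -70 85 [ 0.81  0.76  1.56 -1.06  1.71  0.85] [0. 0. 0. 0. 0. 0.]
b2 -90 60 [ 0.7   1.01  1.37 -0.73  1.59  1.01] [0. 0. 0. 0. 0.]
b2 -90 75 [ 0.73  1.15  1.27 -0.83  1.81  1.04] [0. 0. 0. 0. 0. 0.]
b2 -90 85 [ 0.73  0.86  1.34 -0.89  1.95  0.86] [0. 0. 0. 0. 0. 0.]
b2 -105 60 [ 0.63  1.06  1.23 -0.58  1.75  1.07] [0. 0. 0. 0. 0.]
b2 -105 75 [ 0.66  1.2   1.12
[... 277 characters left out ...]
 1.6   0.77] [0. 0. 0. 0. 0. 0.]
b1 -90 60 [ 0.54  1.04  1.29 -0.84  1.55  0.9 ] [0. 0. 0. 0. 0.]
b1 -90 75 [ 0.57  1.17  1.21 -0.97  1.75  0.93] [0. 0. 0. 0. 0. 0.]
b1 -90 85 [ 0.57  0.89  1.27 -1.02  1.87  0.75] [0. 0. 0. 0. 0. 0.]
b1 -105 60 [ 0.49  1.1   1.13 -0.7   1.73  0.94] [0. 0. 0. 0. 0.]
b1 -105 75 [ 0.51  1.23  1.02 -0.83  1.94  0.93] [0. 0. 0. 0. 0. 0.]
b1 -105 85 [ 0.51  0.97  1.09 -0.9   2.07  0.77] [0. 0. 0. 0. 0. 0.]
(array([-0.39,  0.47,  2.  , -0.  ,  0.67, -0.39]), np.float64(1.5489831639570185e-13))
(array([-0.32,  0.58,  1.76, -0.  ,  0.8 , -0.32]), np.float64(1.0018328471705887e-09))
(array([-0.27,  0.71,  1.49, -0.  ,  0.94, -0.27]), np.float64(2.739127457278072e-12))
```

```bash
cat > go.py <<'E'
import sys
from plan import *
# usage: go.py x y z phi tau  -> rotation needed, then translation in the rotated frame (scaled units)
x,y,z,phi,tau=map(float,sys.argv[1:6])
np.set_printoptions(precision=3,suppress=True)
o=ctrl.get_obs();Rc=R.from_rotvec(o["orientation"]).as_matrix();Rg=Rt(phi,tau)
rv=R.from_matrix(Rc.T@Rg).as_rotvec()/(np.pi/2);d=np.array([x,y,z])-o["ee_pos"]
print("pos",o["ee_pos"],"F",o["ft_force"],"w",round(o["width"],1),round(o["grasp_force"],1))
print("rot total",rv,"rows",np.abs(rv).max()/.11);print("shift in goal frame",Rg.T@d/50,"| in present frame",Rc.T@d/50)
q,e=ik(np.array([x,y,z]),Rg,o["qpos"]);print("ik",q,round(e,4))
E
cat > see.py <<'E'
from h import *
np.set_printoptions(precision=1,suppress=True)
for c in("scene","top"):
    for d in ctrl.pinpoint("bottle1",c)[:6]: print(c,round(d["score"],2),np.array(d["xy"]))
T=cam("top");m=cv2.inRange(T["pixels"],(190,190,190),(255,255,255))
n,_,st,ce=cv2.connectedComponentsWithStats(m)
for s,k in zip(st[1:],ce[1:]):
    if 60<s[4]<200 and 90<k[1]<350 and k[0]<400: print("cap?",k,s[4],atz(T,k,110)[:2])
E
python3 see.py; python3 go.py 589 470 51 -90 80; python3 - <<'E'
from h import *
cv2.imwrite("pics/top2.png",cam("top")["pixels"])
E
```

```text
scene 0.97 [313.1 290.4]
scene 0.87 [366.2 290. ]
scene 0.62 [408.5 321.9]
top 0.74 [234.7 189.3]
top 0.68 [163.9 209.2]
top 0.63 [206.1 215.3]
cap? [229.6 182.8] 70 [661.3 140.9]
cap? [336.3 202.7] 124 [ 605.8 -162.7]
cap? [149.1 207.8] 66 [588.5 371.2]
cap? [200.2 215.8] 69 [566.5 223.7]
cap? [337.1 215.4] 157 [ 569.8 -164.9]
cap? [338.7 241.1] 192 [ 497.4 -169.2]
pos [475.687 564.186 278.422] F [-0.748 -0.809 -0.674] w 88.0 0.0
rot total [ 0.007 -0.447  0.007] rows 4.0674701243852
shift in goal frame [4.152 2.266 2.645] | in present frame [1.428 2.252 4.718]
ik [ 0.909  1.485  0.488 -0.917  2.274  0.735] 0.0
```

View pics/top2.png

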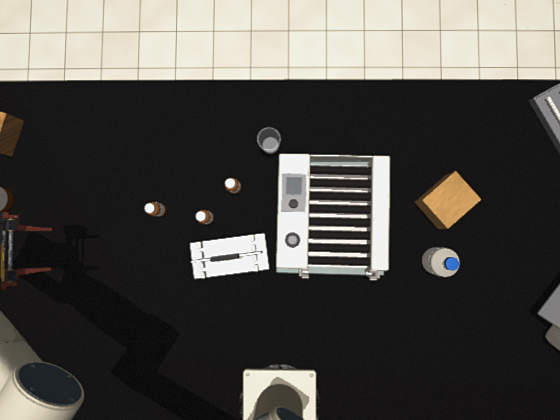

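Emit:
{"fn": "apply_moves", "kwargs": {
  "targets": [
    [1, [0, 0, 0], [0, -0.11, 0]],
    [1, [0, 0, 0], [0, -0.11, 0]],
    [1, [0, 0, 0], [0, -0.11, 0]],
    [1, [0, 0, 0], [0, -0.11, 0]],
    [1, [0.5, 0.56, 0.4], [0, 0, 0]],
    [1, [0.5, 0.56, 0.4], [0, 0, 0]],
    [1, [0.5, 0.56, 0.4], [0, 0, 0]],
    [1, [0.5, 0.56, 0.4], [0, 0, 0]]
  ]
}}

```text
t: 5.1
ee_pos: [592.4, 503.1, 170.5]
orientation: [1.34, 1.355, -1.103]
ft_force: [-0.5, -0.5, 1.1]
width: 88.1
grasp_force: 0.0
```

```bash
python3 o.py;python3 go.py 589 470 51 -90 80
```

```text
5.1 [ 0.929  1.36   0.473 -0.997  2.35   0.6  ] [592.424 503.148 170.499] F [-0.482 -0.468  1.11 ] w 88.14524852788512 0.0
[[-0.001  1.     0.012]
 [ 0.191  0.012 -0.981]
 [-0.982  0.001 -0.191]]
pos [592.424 503.148 170.499] F [-0.482 -0.468  1.11 ] w 88.1 0.0
rot total [ 0.008 -0.011  0.001] rows 0.10369477042525492
shift in goal frame [ 2.239 -0.068  1.068] | in present frame [ 2.219 -0.08   1.107]
ik [ 0.909  1.468  0.515 -0.91   2.268  0.746] 0.0
```

Emit:
{"fn": "apply_moves", "kwargs": {
  "targets": [
    [1, [0.56, -0.02, 0.27], [0, 0, 0]],
    [1, [0.56, -0.02, 0.27], [0, 0, 0]],
    [1, [0.56, -0.02, 0.27], [0, 0, 0]],
    [1, [0.54, -0.02, 0.27], [0.008, -0.01, 0]],
    [1, [0, 0, 0], [0, 0, 0]]
  ]
}}

```text
t: 5.72
ee_pos: [586.0, 470.4, 47.3]
orientation: [1.331, 1.337, -1.129]
ft_force: [-0.2, 0.2, 0.2]
width: 88.0
grasp_force: 0.0
```

```bash
python3 see.py|grep -E "cap|top";python3 go.py 588.5 361 51 -90 80
```

```text
top 0.75 [210.6 217.1]
top 0.62 [163.8 209.2]
top 0.49 [236.3 187.8]
top 0.32 [269.3 144. ]
cap? [229.6 182.8] 70 [661.3 140.9]
cap? [336.3 202.7] 124 [ 605.8 -162.7]
cap? [149.1 207.8] 66 [588.5 371.2]
cap? [200.2 215.8] 67 [566.6 223.6]
cap? [337.1 215.4] 157 [ 569.8 -164.9]
cap? [338.7 241.1] 192 [ 497.4 -169.2]
pos [586.641 473.211  52.032] F [0.233 0.687 0.779] w 87.9 0.0
rot total [ 0. -0.  0.] rows 0.004238014298028165
shift in goal frame [-0.369  0.037  2.214] | in present frame [-0.371  0.035  2.214]
ik [ 0.834  1.314  0.893 -0.857  2.075  0.905] 0.0
```

Emit:
{"fn": "apply_moves", "kwargs": {
  "targets": [
    [1, [-0.09, 0.01, 0.55], [0, 0, 0]],
    [1, [-0.09, 0.01, 0.55], [0, 0, 0]],
    [1, [-0.09, 0.01, 0.55], [0, 0, 0]],
    [1, [-0.09, 0.01, 0.55], [0, 0, 0]],
    [1, [0, 0, 0], [0, 0, 0]],
    [1, [0, 0, 0], [0, 0, 0]]
  ]
}}

```text
t: 6.62
ee_pos: [588.6, 362.7, 50.7]
orientation: [1.336, 1.338, -1.12]
ft_force: [-0.4, 0.3, 0.3]
width: 88.1
grasp_force: 0.0
```

Emit:
{"fn": "apply_moves", "kwargs": {
  "targets": [
    [-1, [0, 0, 0], [0, 0, 0]],
    [-1, [0, 0, 0], [0, 0, 0]],
    [-1, [0, 0, 0], [0, 0, 0]],
    [-1, [0, 0, 0], [0, 0, 0]]
  ]
}}

```text
t: 7.12
ee_pos: [587.9, 361.4, 48.9]
orientation: [1.333, 1.338, -1.124]
ft_force: [-0.6, -0.1, 0.2]
width: 51.3
grasp_force: 0.0
```

```bash
python3 o.py; python3 go.py 588 430 260 -90 -10
```

```text
7.125 [ 0.835  1.318  0.891 -0.858  2.076  0.904] [587.87  361.368  48.908] F [-0.594 -0.138  0.151] w 51.34820450213333 0.0
[[-0.003  1.     0.001]
 [ 0.172  0.001 -0.985]
 [-0.985 -0.002 -0.172]]
pos [587.87  361.368  48.908] F [-0.594 -0.138  0.151] w 51.3 0.0
rot total [-0.001  1.001  0.002] rows 9.102187771478674
shift in goal frame [ 2.085  0.003 -3.919] | in present frame [-3.923 -0.006 -2.077]
ik [0.552 0.501 1.425 0.164 1.128 0.488] 0.0
```

Emit:
{"fn": "apply_moves", "kwargs": {
  "targets": [
    [-1, [0, 0, 0], [0, 0, 0]],
    [-1, [0, 0, 0], [0, 0, 0]],
    [-1, [0, 0, 0], [0, 0, 0]],
    [-1, [0, 0, 0], [0, 0, 0]],
    [-1, [-0.2, 0, 0], [0, 0, 0]],
    [-1, [-0.4, 0, 0], [0, 0, 0]],
    [-1, [-0.7, 0, 0], [0, 0, 0]],
    [-1, [-0.9, 0, 0], [0, 0, 0]]
  ]
}}

```text
t: 8.12
ee_pos: [588.1, 341.8, 159.2]
orientation: [1.333, 1.337, -1.124]
ft_force: [0.2, -0.1, -0.5]
width: 39.4
grasp_force: 30.0
```

Emit:
{"fn": "apply_moves", "kwargs": {
  "targets": [
    [-1, [-0.8, 0, 0], [0, 0, 0]],
    [-1, [-0.6, 0, 0], [0, 0.05, 0]],
    [-1, [0, 0, 0], [0, 0.1, 0]],
    [-1, [0, 0, 0], [0, 0.1, 0]],
    [-1, [0, 0, 0], [0, 0.1, 0]],
    [-1, [0, 0, 0], [0, 0.1, 0]],
    [-1, [0, 0, 0], [0, 0.1, 0]],
    [-1, [0, 0, 0], [0, 0.1, 0]]
  ]
}}

```text
t: 9.12
ee_pos: [588.4, 330.3, 229.0]
orientation: [2.017, 2.02, -0.378]
ft_force: [0.4, -1.1, -1.6]
width: 39.8
grasp_force: 30.0
```

```bash
python3 o.py; python3 go.py 588 360 260 -90.95 -10; python3 - <<'E'
from h import *
cv2.imwrite("pics/s3.png",cam("scene")["pixels"])
E
```

```text
9.125 [ 0.629  0.602  1.366 -0.302  1.405  0.713] [588.419 330.292 228.98 ] F [ 0.431 -1.063 -1.589] w 39.787397127127896 29.973749220371246
[[-0.001  1.     0.001]
 [ 0.932  0.001 -0.362]
 [-0.362  0.001 -0.932]]
pos [588.419 330.292 228.98 ] F [ 0.431 -1.063 -1.589] w 39.8 30.0
rot total [0.001 0.347 0.011] rows 3.156583498228697
shift in goal frame [ 0.693 -0.018 -0.508] | in present frame [ 0.329 -0.007 -0.794]
ik [0.463 0.446 1.514 0.173 1.107 0.408] 0.0
```

View pics/s3.png

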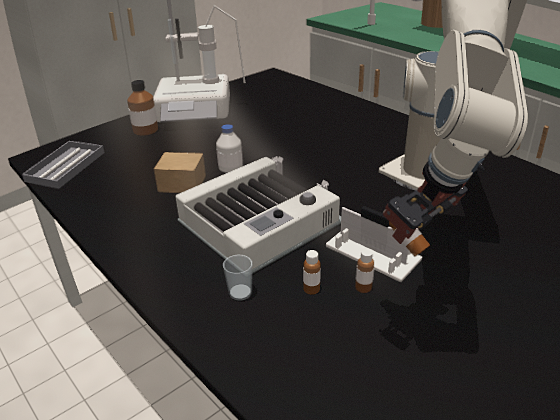

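Emit:
{"fn": "apply_moves", "kwargs": {
  "targets": [
    [-1, [-0.5, 0, 0], [0, 0.09, 0.003]],
    [-1, [-0.6, 0, 0], [0, 0.09, 0.003]],
    [-1, [-0.7, 0, 0], [0, 0.09, 0.003]],
    [-1, [-0.8, 0, 0], [0, 0.077, 0.002]],
    [-1, [-0.8, 0, 0], [0, 0, 0]],
    [-1, [-0.8, 0, 0], [0, 0, 0]],
    [-1, [-0.8, 0, 0], [0, 0, 0]],
    [-1, [-0.6, 0, 0], [0, 0, 0]]
  ]
}}

```text
t: 10.18
ee_pos: [584.3, 53.4, 219.5]
orientation: [-2.151, -2.118, -0.178]
ft_force: [-1.2, -0.3, -1.2]
width: 39.7
grasp_force: 30.0
```

```bash
python3 go.py 573 -170 140 -90.95 -10;python3 go.py 687 -172 140 -90.95 -10 
```

```text
pos [584.272  53.434 219.53 ] F [-1.203 -0.288 -1.183] w 39.7 30.0
rot total [-0.001  0.005  0.001] rows 0.0468076791049769
shift in goal frame [-4.68  -0.151  0.79 ] | in present frame [-4.673 -0.155  0.828]
ik [-0.392  0.515  1.712  0.195  0.987 -0.489] 0.0
pos [584.272  53.434 219.53 ] F [-1.203 -0.288 -1.183] w 39.7 30.0
rot total [-0.001  0.005  0.001] rows 0.0468076791049769
shift in goal frame [-4.682  2.129  0.79 ] | in present frame [-4.678  2.126  0.824]
ik [-0.334  0.657  1.447  0.186  1.1   -0.408] 0.0
```

Emit:
{"fn": "apply_moves", "kwargs": {
  "targets": [
    [-1, [-0.78, 0.36, 0], [0, 0.005, 0]],
    [-1, [-0.78, 0.36, 0], [0, 0, 0]],
    [-1, [-0.78, 0.36, 0], [0, 0, 0]],
    [-1, [-0.78, 0.36, 0], [0, 0, 0]],
    [-1, [-0.78, 0.36, 0], [0, 0, 0]],
    [-1, [-0.78, 0.33, 0], [0, 0, 0]],
    [-1, [0, 0, 0.4], [0, 0, 0]],
    [-1, [0, 0, 0.4], [0, 0, 0]]
  ]
}}

```text
t: 11.18
ee_pos: [687.1, -169.2, 138.1]
orientation: [-2.146, -2.112, -0.187]
ft_force: [-1.2, 1.6, -0.7]
width: 39.2
grasp_force: 30.0
```

Emit:
{"fn": "apply_moves", "kwargs": {
  "targets": [
    [-1, [0, 0, 0], [0, 0, 0]],
    [-1, [0, 0, 0], [0, 0, 0]]
  ]
}}

```text
t: 11.42
ee_pos: [688.0, -168.9, 139.3]
orientation: [-2.145, -2.114, -0.189]
ft_force: [-0.2, 0.1, -1.9]
width: 39.4
grasp_force: 30.0
```

```bash
python3 go.py 687.3 -172 85 -90.95 -10;python3 - <<'E'
from h import *
S=cam("scene");cv2.imwrite("pics/s4.png",cv2.resize(S["pixels"][100:280,150:390],(800,600),interpolation=cv2.INTER_CUBIC))
E
```

```text
pos [ 687.985 -168.892  139.285] F [-0.215  0.099 -1.921] w 39.4 30.0
rot total [-0.001 -0.001  0.001] rows 0.010277733428988118
shift in goal frame [-0.25  -0.013  1.058] | in present frame [-0.251 -0.012  1.058]
ik [-0.334  0.723  1.467  0.195  1.015 -0.426] 0.0
```

View pics/s4.png

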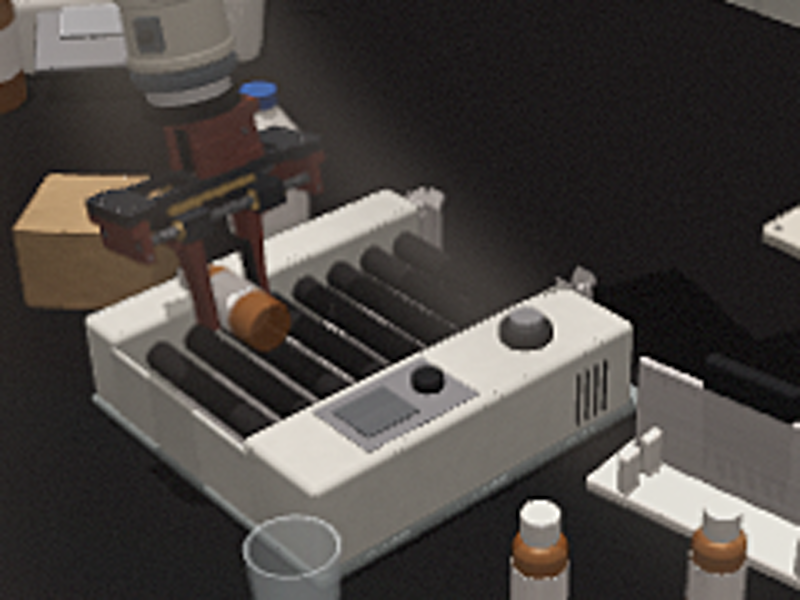

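Emit:
{"fn": "apply_moves", "kwargs": {
  "targets": [
    [-1, [-0.06, 0, 0.25], [0, 0, 0]],
    [-1, [-0.06, 0, 0.25], [0, 0, 0]],
    [-1, [-0.06, 0, 0.25], [0, 0, 0]],
    [-1, [-0.05, 0, 0.23], [0, 0, 0]],
    [-1, [0, 0, 0.04], [0, 0, 0]],
    [-1, [0, 0, 0.0], [0, 0, 0]],
    [-1, [0, 0, 0.0], [0, 0, 0]]
  ]
}}

```text
t: 12.35
ee_pos: [688.4, -172.4, 87.3]
orientation: [-2.147, -2.113, -0.19]
ft_force: [0.2, 0.7, -0.7]
width: 39.5
grasp_force: 30.0
```

Emit:
{"fn": "apply_moves", "kwargs": {
  "targets": [
    [-1, [0, 0, 0.03], [0, 0, 0]],
    [-1, [0, 0, 0.03], [0, 0, 0]],
    [-1, [0, 0, 0], [0, 0, 0]]
  ]
}}

```text
t: 12.72
ee_pos: [687.9, -171.7, 83.7]
orientation: [-2.147, -2.113, -0.189]
ft_force: [0.2, -0.3, -0.6]
width: 39.5
grasp_force: 30.0
```

```bash
python3 go.py 687.3 -172 79 -90.95 -10
```

```text
pos [ 687.895 -171.709   83.661] F [ 0.188 -0.272 -0.582] w 39.5 30.0
rot total [-0.    -0.001  0.   ] rows 0.008238523487508803
shift in goal frame [-0.022 -0.012  0.091] | in present frame [-0.022 -0.012  0.091]
ik [-0.334  0.731  1.469  0.197  1.006 -0.428] 0.0
```

Emit:
{"fn": "apply_moves", "kwargs": {
  "targets": [
    [-1, [0, 0, 0.04], [0, 0, 0]],
    [-1, [0, 0, 0], [0, 0, 0]],
    [-1, [0, 0, 0], [0, 0, 0]]
  ]
}}

```text
t: 13.1
ee_pos: [688.0, -171.5, 81.7]
orientation: [-2.147, -2.113, -0.189]
ft_force: [-0.7, 0.3, -1.3]
width: 39.5
grasp_force: 30.0
```

Emit:
{"fn": "apply_moves", "kwargs": {
  "targets": [
    [-1, [0, 0, 0.03], [0, 0, 0]],
    [-1, [0, 0, 0], [0, 0, 0]],
    [-1, [0, 0, 0], [0, 0, 0]]
  ]
}}

```text
t: 13.48
ee_pos: [688.0, -171.2, 80.3]
orientation: [-2.147, -2.113, -0.189]
ft_force: [-0.6, -0.0, 0.5]
width: 39.6
grasp_force: 30.0
```

Emit:
{"fn": "apply_moves", "kwargs": {
  "targets": [
    [-1, [0, 0, 0.03], [0, 0, 0]],
    [-1, [0, 0, 0], [0, 0, 0]],
    [-1, [0, 0, 0], [0, 0, 0]]
  ]
}}

```text
t: 13.85
ee_pos: [688.0, -170.9, 78.8]
orientation: [-2.147, -2.113, -0.189]
ft_force: [0.1, 0.3, -1.0]
width: 39.4
grasp_force: 30.0
```

Emit:
{"fn": "apply_moves", "kwargs": {
  "targets": [
    [-1, [0, 0, 0.02], [0, 0, 0]],
    [-1, [0, 0, 0], [0, 0, 0]],
    [-1, [0, 0, 0], [0, 0, 0]]
  ]
}}

```text
t: 14.22
ee_pos: [688.1, -170.9, 78.6]
orientation: [-2.147, -2.113, -0.189]
ft_force: [-2.4, -0.1, 5.6]
width: 39.4
grasp_force: 30.0
```

Emit:
{"fn": "apply_moves", "kwargs": {
  "targets": [
    [-1, [0, 0, 0.02], [0, 0, 0]],
    [-1, [0, 0, 0], [0, 0, 0]],
    [-1, [0, 0, 0], [0, 0, 0]]
  ]
}}

```text
t: 14.6
ee_pos: [688.1, -170.9, 78.5]
orientation: [-2.147, -2.113, -0.189]
ft_force: [-4.3, -0.3, 11.8]
width: 39.3
grasp_force: 30.0
```

```bash
python3 go.py 687.3 -172 79 -90.95 -10;python3 - <<'E'
from h import *
S=cam("scene");cv2.imwrite("pics/s5.png",cv2.resize(S["pixels"][160:250,170:290],(800,600),interpolation=cv2.INTER_CUBIC))
E
```

```text
pos [ 688.111 -170.898   78.512] F [-4.31  -0.274 11.788] w 39.3 30.0
rot total [ 0.    -0.001  0.   ] rows 0.006826092641323676
shift in goal frame [-0.02  -0.016 -0.013] | in present frame [-0.02  -0.016 -0.014]
ik [-0.334  0.731  1.469  0.197  1.006 -0.428] 0.0
```

View pics/s5.png

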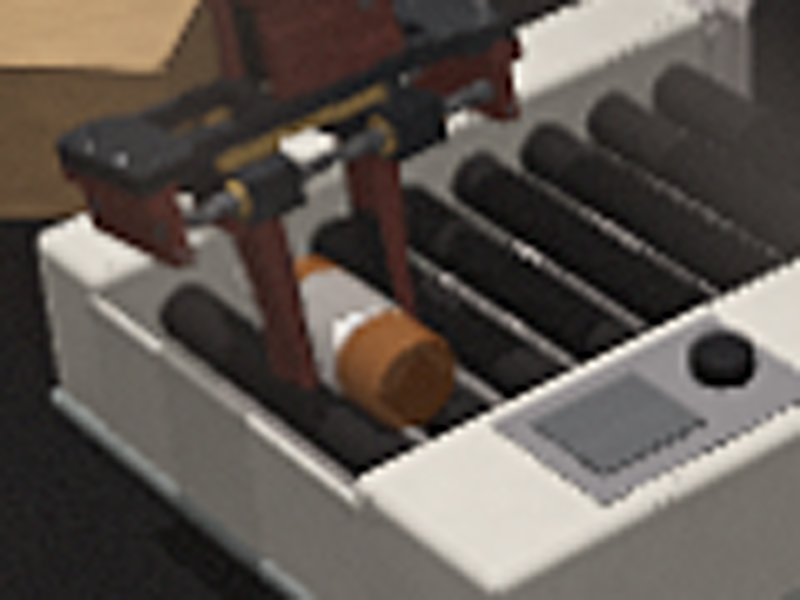

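Emit:
{"fn": "apply_moves", "kwargs": {
  "targets": [
    [-1, [0, -0.015, -0.03], [0, 0, 0]],
    [-1, [0, 0, 0], [0, 0, 0]],
    [0.3, [0, 0, 0], [0, 0, 0]],
    [0.3, [0, 0, 0], [0, 0, 0]],
    [0.3, [0, 0, 0], [0, 0, 0]],
    [0.3, [0, 0, 0], [0, 0, 0]]
  ]
}}

```text
t: 15.4
ee_pos: [687.2, -170.8, 78.2]
orientation: [-2.147, -2.113, -0.189]
ft_force: [-0.2, 0.0, -0.7]
width: 56.9
grasp_force: 0.0
```

Emit:
{"fn": "apply_moves", "kwargs": {
  "targets": [
    [0.3, [0, 0, -0.3], [0, 0, 0]],
    [0.3, [0, 0, -0.6], [0, 0, 0]],
    [0.3, [0, 0, -0.8], [0, 0, 0]],
    [0.3, [0, 0, -0.8], [0, 0, 0]],
    [0.6, [0.6, 0, -0.5], [0, 0, 0]],
    [1, [0.9, 0, 0], [0, 0, 0]],
    [1, [0.9, 0, 0], [0, 0, 0]],
    [1, [0.9, 0, 0], [0, 0, 0]]
  ]
}}

```text
t: 16.4
ee_pos: [689.6, -33.6, 256.6]
orientation: [-2.148, -2.113, -0.191]
ft_force: [0.9, 0.0, -0.1]
width: 87.2
grasp_force: 0.0
```

```bash
python3 see.py;python3 go.py 566 380 255 -90 80
```

```text
scene 0.85 [365.6 289.1]
scene 0.85 [313.9 289.9]
scene 0.72 [234.7 217.2]
top 0.75 [208.8 213.5]
top 0.5 [234.7 190. ]
top 0.49 [165.4 209.6]
cap? [229.6 182.8] 70 [661.3 140.9]
cap? [329.1 197.4] 63 [ 620.8 -142.3]
cap? [200.2 215.8] 68 [566.4 223.5]
cap? [354.3 228.6] 72 [ 532.9 -213.1]
cap? [352.9 241.3] 102 [ 497.  -209.1]
cap? [352.7 254.5] 95 [ 460.2 -208.5]
pos [689.837 -32.765 256.752] F [-0.193 -0.575 -0.317] w 87.9 0.0
rot total [-0.004 -1.001 -0.008] rows 9.097033039135118
shift in goal frame [ 1.468 -2.477 -8.124] | in present frame [ 8.09  -2.585  1.466]
ik [ 0.867  1.049  0.981 -0.917  2.209  0.763] 0.0
```

Emit:
{"fn": "apply_moves", "kwargs": {
  "targets": [
    [1, [1, -0.31, 0.18], [0, 0, 0]],
    [1, [1, -0.31, 0.18], [0, 0, 0]],
    [1, [1, -0.31, 0.18], [0, 0, 0]],
    [1, [1, -0.31, 0.18], [0, 0, 0]],
    [1, [1, -0.31, 0.18], [0, 0, 0]],
    [1, [1, -0.31, 0.18], [0, 0, 0]],
    [1, [1, -0.31, 0.18], [0, 0, 0]],
    [1, [1, -0.31, 0.18], [0, 0, 0]]
  ]
}}

```text
t: 17.55
ee_pos: [572.4, 374.1, 254.6]
orientation: [-2.149, -2.112, -0.19]
ft_force: [0.1, -0.2, 0.2]
width: 87.8
grasp_force: 0.0
```

Emit:
{"fn": "apply_moves", "kwargs": {
  "targets": [
    [1, [0, 0, 0], [0, -0.11, 0]],
    [1, [0, 0, 0], [0, -0.11, 0]],
    [1, [0, 0, 0], [0, -0.11, 0]],
    [1, [0, 0, 0], [0, -0.11, 0]],
    [1, [0, 0, 0], [0, -0.11, 0]],
    [1, [0, 0, 0], [0, -0.11, 0]],
    [1, [0, 0, 0], [0, -0.11, 0]],
    [1, [0, 0, 0], [0, -0.11, 0]]
  ]
}}

```text
t: 18.55
ee_pos: [572.9, 373.5, 254.7]
orientation: [1.485, 1.458, -1.027]
ft_force: [0.2, -0.1, -0.5]
width: 87.5
grasp_force: 0.0
```

```bash
python3 see.py; python3 o.py|head -1; python3 go.py 566.5 320 51 -90 80
```

```text
scene 0.85 [365.6 289.1]
scene 0.85 [313.9 289.9]
scene 0.72 [234.7 217.2]
top 0.69 [236.3 189. ]
top 0.58 [207.7 213.2]
top 0.44 [326.1 173.4]
cap? [338.6 174.4] 160 [ 686.2 -169. ]
cap? [229.6 182.8] 70 [661.3 140.9]
cap? [ 46.1 207.2] 61 [589.  671.7]
cap? [336.3 202.7] 124 [ 605.8 -162.7]
cap? [200.2 215.8] 67 [566.6 223.6]
cap? [337.1 215.4] 157 [ 569.8 -164.9]
cap? [338.7 241.1] 192 [ 497.4 -169.2]
18.7 [ 0.841  0.977  1.011 -0.785  2.099  0.803] [571.988 373.078 250.681] F [-0.129 -0.657  0.207] w 87.82466036578043 0.0
pos [571.988 373.078 250.681] F [-0.129 -0.657  0.207] w 87.8 0.0
rot total [-0.011 -0.12  -0.   ] rows 1.0894943819225982
shift in goal frame [ 3.749 -0.11   1.739] | in present frame [ 3.357 -0.076  2.411]
ik [ 0.82   1.255  1.05  -0.832  2.003  0.979] 0.0
```

Emit:
{"fn": "apply_moves", "kwargs": {
  "targets": [
    [1, [0, 0, 0], [-0.011, -0.11, 0]],
    [1, [0.75, -0.02, 0.35], [0, -0.01, 0]],
    [1, [0.75, -0.02, 0.35], [0, 0, 0]],
    [1, [0.75, -0.02, 0.35], [0, 0, 0]],
    [1, [0.75, -0.02, 0.35], [0, 0, 0]],
    [1, [0.75, -0.02, 0.35], [0, 0, 0]],
    [1, [0, 0, 0], [0, 0, 0]],
    [1, [0, 0, 0], [0, 0, 0]]
  ]
}}

```text
t: 19.7
ee_pos: [569.3, 321.6, 56.6]
orientation: [1.344, 1.334, -1.113]
ft_force: [0.8, 1.0, 0.8]
width: 87.6
grasp_force: 0.0
```

```bash
python3 see.py|grep cap; python3 go.py 566.5 213.5 51 -90 80
```

```text
cap? [338.6 174.4] 160 [ 686.2 -169. ]
cap? [229.6 182.8] 70 [661.3 140.9]
cap? [336.3 202.7] 124 [ 605.8 -162.7]
cap? [200.2 215.8] 67 [566.6 223.6]
cap? [337.1 215.4] 157 [ 569.8 -164.9]
cap? [338.7 241.1] 192 [ 497.4 -169.2]
pos [568.924 322.187  56.389] F [-0.421 -0.586  0.183] w 87.8 0.0
rot total [ 0.001 -0.003 -0.005] rows 0.04238058219577225
shift in goal frame [-0.271 -0.048  2.159] | in present frame [-0.282 -0.05   2.158]
ik [ 0.726  1.177  1.277 -0.875  1.855  1.053] 0.0
```

Emit:
{"fn": "apply_moves", "kwargs": {
  "targets": [
    [1, [-0.07, -0.012, 0.54], [0, 0, -0.005]],
    [1, [-0.07, -0.012, 0.54], [0, 0, 0]],
    [1, [-0.07, -0.012, 0.54], [0, 0, 0]],
    [1, [-0.07, -0.012, 0.54], [0, 0, 0]],
    [1, [0, 0, 0], [0, 0, 0]],
    [1, [0, 0, 0], [0, 0, 0]]
  ]
}}

```text
t: 20.6
ee_pos: [566.3, 213.4, 49.7]
orientation: [1.336, 1.341, -1.12]
ft_force: [0.3, 0.0, 0.3]
width: 87.5
grasp_force: 0.0
```

Emit:
{"fn": "apply_moves", "kwargs": {
  "targets": [
    [-1, [0, 0, 0], [0, 0, 0]],
    [-1, [0, 0, 0], [0, 0, 0]],
    [-1, [0, 0, 0], [0, 0, 0]],
    [-1, [0, 0, 0], [0, 0, 0]],
    [-1, [0, 0, 0], [0, 0, 0]],
    [-1, [0, 0, 0], [0, 0, 0]],
    [-1, [0, 0, 0], [0, 0, 0]],
    [-1, [0, 0, 0], [0, 0, 0]]
  ]
}}

```text
t: 21.6
ee_pos: [565.8, 212.2, 48.8]
orientation: [1.335, 1.341, -1.122]
ft_force: [1.4, -0.8, 0.1]
width: 39.9
grasp_force: 30.0
```

Emit:
{"fn": "apply_moves", "kwargs": {
  "targets": [
    [-1, [-0.3, 0, 0], [0, 0, 0]],
    [-1, [-0.6, 0, 0], [0, 0, 0]],
    [-1, [-0.8, 0, 0], [0, 0, 0]],
    [-1, [-0.9, 0, 0], [0, 0, 0]],
    [-1, [-0.9, 0, 0], [0, 0, 0]],
    [-1, [-0.5, 0, 0], [0, 0.06, 0]],
    [-1, [0, 0, 0], [0, 0.1, 0]],
    [-1, [0, 0, 0], [0, 0.1, 0]]
  ]
}}

```text
t: 22.6
ee_pos: [566.3, 177.5, 247.0]
orientation: [1.627, 1.632, -0.87]
ft_force: [-0.5, 0.6, -0.0]
width: 39.6
grasp_force: 30.0
```

```bash
python3 o.py; python3 go.py 573.3 -171 140 -90.95 -10
```

```text
22.6 [ 0.638  0.676  1.48  -0.736  1.676  0.829] [566.267 177.548 247.003] F [-0.488  0.617 -0.025] w 39.57102972073713 29.969108998775482
[[-0.003  1.     0.001]
 [ 0.556  0.002 -0.831]
 [-0.831 -0.002 -0.556]]
pos [566.267 177.548 247.003] F [-0.488  0.617 -0.025] w 39.6 30.0
rot total [0.004 0.735 0.012] rows 6.685649471236863
shift in goal frame [-7.233  0.256  0.898] | in present frame [-2.101  0.128  6.983]
ik [-0.394  0.516  1.711  0.195  0.988 -0.49 ] 0.0
```

Emit:
{"fn": "apply_moves", "kwargs": {
  "targets": [
    [-1, [0, 0, 0], [0, 0.105, 0.002]],
    [-1, [0, 0, 0], [0, 0.105, 0.002]],
    [-1, [0, 0, 0], [0, 0.105, 0.002]],
    [-1, [0, 0, 0], [0, 0.105, 0.002]],
    [-1, [0, 0, 0], [0, 0.105, 0.002]],
    [-1, [0, 0, 0], [0, 0.105, 0.002]],
    [-1, [0, 0, 0], [0, 0.105, 0]],
    [-1, [0, 0, 0], [0, 0, 0]]
  ]
}}

```text
t: 23.6
ee_pos: [565.8, 174.6, 246.3]
orientation: [-2.155, -2.118, -0.186]
ft_force: [-0.6, -0.4, -1.1]
width: 39.4
grasp_force: 30.0
```

Emit:
{"fn": "apply_moves", "kwargs": {
  "targets": [
    [-1, [-0.5, 0.03, 0], [0, 0, 0]],
    [-1, [-0.9, 0.04, 0], [0, 0, 0]],
    [-1, [-1, 0.04, 0], [0, 0, 0]],
    [-1, [-1, 0.04, 0], [0, 0, 0]],
    [-1, [-1, 0.04, 0], [0, 0, 0]],
    [-1, [-1, 0.04, 0], [0, 0, 0]],
    [-1, [-1, 0.03, 0], [0, 0, 0]],
    [-1, [-0.7, 0, 0], [0, 0, 0]]
  ]
}}

```text
t: 24.6
ee_pos: [574.6, -174.3, 186.3]
orientation: [-2.151, -2.123, -0.182]
ft_force: [0.5, -0.5, -0.2]
width: 39.5
grasp_force: 30.0
```

```bash
python3 go.py 573 -172 86 -90.95 -10;python3 see.py|grep cap
```

```text
pos [ 574.644 -174.29   186.289] F [ 0.542 -0.508 -0.244] w 39.5 30.0
rot total [0.002 0.006 0.002] rows 0.053038027570359636
shift in goal frame [-0.304 -0.034  1.983] | in present frame [-0.285 -0.04   1.986]
ik [-0.395  0.593  1.732  0.209  0.892 -0.516] 0.0
cap? [337.8 173.9] 137 [ 687.7 -166.8]
cap? [229.6 182.8] 70 [661.3 140.9]
```

Emit:
{"fn": "apply_moves", "kwargs": {
  "targets": [
    [-1, [-0.06, -0.007, 0.4], [0.002, 0.005, 0.002]],
    [-1, [-0.06, -0.007, 0.4], [0, 0, 0]],
    [-1, [-0.06, -0.007, 0.4], [0, 0, 0]],
    [-1, [-0.06, -0.007, 0.4], [0, 0, 0]],
    [-1, [-0.05, -0.006, 0.3], [0, 0, 0]],
    [-1, [0, 0, 0.06], [0, 0, 0]],
    [-1, [0, 0, 0], [0, 0, 0]],
    [-1, [0, 0, 0], [0, 0, 0]]
  ]
}}

```text
t: 25.75
ee_pos: [573.9, -170.5, 88.1]
orientation: [-2.149, -2.114, -0.192]
ft_force: [0.3, -0.2, -0.8]
width: 39.7
grasp_force: 30.0
```

```bash
python3 go.py 572.8 -172 80 -90.95 -10
```

```text
pos [ 573.938 -170.454   88.092] F [ 0.293 -0.165 -0.803] w 39.7 30.0
rot total [ 0.002 -0.001  0.   ] rows 0.016723294835929454
shift in goal frame [-0.059 -0.022  0.154] | in present frame [-0.059 -0.023  0.154]
ik [-0.395  0.601  1.734  0.211  0.882 -0.519] 0.0
```

Emit:
{"fn": "apply_moves", "kwargs": {
  "targets": [
    [-1, [-0.05, -0.02, 0.08], [0, 0, 0]],
    [-1, [0, 0, 0.06], [0, 0, 0]],
    [-1, [0, 0, 0], [0, 0, 0]],
    [-1, [0, 0, 0], [0, 0, 0]]
  ]
}}

```text
t: 26.25
ee_pos: [572.4, -171.4, 80.1]
orientation: [-2.148, -2.113, -0.191]
ft_force: [0.1, 0.4, -0.6]
width: 39.6
grasp_force: 30.0
```

Emit:
{"fn": "apply_moves", "kwargs": {
  "targets": [
    [-1, [0, 0, 0.03], [0, 0, 0]],
    [-1, [0, 0, 0], [0, 0, 0]],
    [-1, [0, 0, 0], [0, 0, 0]]
  ]
}}

```text
t: 26.62
ee_pos: [572.4, -171.1, 78.6]
orientation: [-2.148, -2.113, -0.191]
ft_force: [0.2, -0.0, -2.6]
width: 39.5
grasp_force: 30.0
```

Emit:
{"fn": "apply_moves", "kwargs": {
  "targets": [
    [-1, [0, 0, 0.03], [0, 0, 0]],
    [-1, [0, 0, 0], [0, 0, 0]],
    [-1, [0, 0, 0], [0, 0, 0]]
  ]
}}

```text
t: 27.0
ee_pos: [572.8, -171.0, 77.3]
orientation: [-2.149, -2.114, -0.192]
ft_force: [1.9, -0.2, 1.1]
width: 39.5
grasp_force: 30.0
```

Emit:
{"fn": "apply_moves", "kwargs": {
  "targets": [
    [-1, [0, 0.01, 0.01], [0, 0, 0]],
    [-1, [0, 0, 0], [0, 0, 0]],
    [-1, [0, 0, 0], [0, 0, 0]],
    [0.3, [0, 0, 0], [0, 0, 0]],
    [0.3, [0, 0, 0], [0, 0, 0]],
    [0.3, [0, 0, 0], [0, 0, 0]],
    [0.3, [0, 0, 0], [0, 0, 0]]
  ]
}}

```text
t: 27.88
ee_pos: [572.8, -170.7, 76.5]
orientation: [-2.148, -2.113, -0.191]
ft_force: [0.8, 0.1, 0.2]
width: 57.3
grasp_force: 0.0
```

Emit:
{"fn": "apply_moves", "kwargs": {
  "targets": [
    [0.3, [0, 0, -0.3], [0, 0, 0]],
    [0.3, [0, 0, -0.6], [0, 0, 0]],
    [0.3, [0, 0, -0.9], [0, 0, 0]],
    [0.3, [0, 0, -0.9], [0, 0, 0]],
    [0.6, [0.6, 0, -0.8], [0, 0, 0]],
    [1, [0.9, 0, 0], [0, 0, 0]],
    [1, [1, 0, 0], [0, 0, 0]],
    [1, [1, 0, 0], [0, 0, 0]]
  ]
}}

```text
t: 28.88
ee_pos: [574.9, -28.0, 281.2]
orientation: [-2.15, -2.113, -0.193]
ft_force: [0.8, -0.4, -0.3]
width: 87.7
grasp_force: 0.0
```

```bash
python3 see.py;python3 go.py 661 300 255 -90 80
```

```text
scene 0.85 [365.6 289.1]
scene 0.85 [313.9 289.9]
scene 0.72 [234.7 217.2]
top 0.89 [322.2 175.4]
top 0.77 [324.7 210.5]
top 0.6 [234.5 189. ]
top 0.58 [441.9 200.1]
cap? [338.6 174.4] 156 [ 686.4 -169.2]
cap? [229.6 182.8] 70 [661.3 140.9]
pos [575.083 -27.455 281.207] F [ 0.333  0.452 -0.314] w 87.4 0.0
rot total [-0.003 -1.001 -0.009] rows 9.096256944505859
shift in goal frame [ 1.653  1.718 -6.359] | in present frame [6.378 1.629 1.67 ]
ik [ 0.728  1.061  0.954 -1.033  2.114  0.664] 0.0
```

Emit:
{"fn": "apply_moves", "kwargs": {
  "targets": [
    [1, [0.9, 0.24, 0.16], [0, 0, 0]],
    [1, [0.9, 0.24, 0.16], [0, 0, 0]],
    [1, [0.9, 0.24, 0.16], [0, 0, 0]],
    [1, [0.9, 0.24, 0.16], [0, 0, 0]],
    [1, [0.9, 0.24, 0.16], [0, 0, 0]],
    [1, [0.9, 0.24, 0.16], [0, 0, 0]],
    [1, [0.9, 0.24, 0.16], [0, -0.05, 0]],
    [1, [0, 0, 0], [0, -0.11, 0]]
  ]
}}

```text
t: 30.02
ee_pos: [665.6, 289.1, 280.0]
orientation: [2.199, 2.16, -0.085]
ft_force: [1.0, -0.4, 0.1]
width: 87.8
grasp_force: 0.0
```

Emit:
{"fn": "apply_moves", "kwargs": {
  "targets": [
    [1, [0, 0, 0], [0, -0.11, 0]],
    [1, [0, 0, 0], [0, -0.11, 0]],
    [1, [0, 0, 0], [0, -0.11, 0]],
    [1, [0, 0, 0], [0, -0.11, 0]],
    [1, [0, 0, 0], [0, -0.11, 0]],
    [1, [0, 0, 0], [0, -0.11, 0]],
    [1, [0, 0, 0], [0, -0.11, 0]],
    [1, [0, 0, 0], [0, -0.07, 0]]
  ]
}}

```text
t: 31.02
ee_pos: [664.4, 288.6, 278.2]
orientation: [1.347, 1.324, -1.137]
ft_force: [-0.1, -0.1, 0.1]
width: 87.9
grasp_force: 0.0
```

```bash
python3 see.py|grep cap; python3 o.py|head -1; python3 go.py 661.2 240 53 -90 80
```

```text
cap? [ 62.1 164.8] 97 [712.2 629.3]
cap? [338.5 174.5] 159 [ 686.1 -168.9]
cap? [229.6 182.8] 70 [661.3 140.9]
cap? [336.3 202.7] 124 [ 605.8 -162.7]
cap? [338.9 214.1] 145 [ 573.5 -169.8]
cap? [358.5 215. ] 68 [ 571.1 -224.9]
31.175 [ 0.711  1.034  0.958 -1.044  2.127  0.64 ] [664.427 288.351 277.363] F [0.682 0.434 0.306] w 88.12457228027733 0.0
pos [664.427 288.351 277.363] F [0.682 0.434 0.306] w 88.1 0.0
rot total [-0.011 -0.    -0.001] rows 0.10422742449122176
shift in goal frame [ 4.251 -0.065  1.732] | in present frame [ 4.25  -0.04   1.734]
ik [ 0.675  1.269  1.007 -0.966  1.935  0.881] 0.0
```

Emit:
{"fn": "apply_moves", "kwargs": {
  "targets": [
    [1, [0.71, -0.01, 0.29], [-0.011, 0, 0]],
    [1, [0.71, -0.01, 0.29], [0, 0, 0]],
    [1, [0.71, -0.01, 0.29], [0, 0, 0]],
    [1, [0.71, -0.01, 0.29], [0, 0, 0]],
    [1, [0.71, -0.01, 0.29], [0, 0, 0]],
    [1, [0.69, -0.01, 0.29], [0, 0, 0]],
    [1, [0, 0, 0], [0, 0, 0]],
    [1, [0, 0, 0], [0, 0, 0]]
  ]
}}

```text
t: 32.17
ee_pos: [663.2, 241.2, 58.1]
orientation: [1.343, 1.333, -1.114]
ft_force: [0.3, -0.3, 0.1]
width: 87.6
grasp_force: 0.0
```

```bash
python3 see.py|grep cap; python3 go.py 661.2 131.5 51 -90 80
```

```text
cap? [338.6 174.4] 160 [ 686.2 -169. ]
cap? [118.5 179.5] 94 [669.6 462.2]
cap? [229.6 182.8] 70 [661.3 140.9]
cap? [336.1 202.7] 125 [ 605.8 -162.1]
cap? [338.9 214.1] 145 [ 573.5 -169.8]
cap? [358.5 215. ] 68 [ 571.1 -224.9]
cap? [338.7 241.1] 192 [ 497.4 -169.2]
pos [663.04  241.771  58.14 ] F [-0.59   0.24   0.263] w 87.6 0.0
rot total [ 0.001 -0.002 -0.005] rows 0.04467607663684758
shift in goal frame [-0.242 -0.037  2.197] | in present frame [-0.251 -0.039  2.196]
ik [ 0.568  1.2    1.208 -1.02   1.799  0.952] 0.0
```

Emit:
{"fn": "apply_moves", "kwargs": {
  "targets": [
    [1, [-0.06, -0.01, 0.55], [0, 0, -0.005]],
    [1, [-0.06, -0.01, 0.55], [0, 0, 0]],
    [1, [-0.06, -0.01, 0.55], [0, 0, 0]],
    [1, [-0.06, -0.01, 0.52], [0, 0, 0]],
    [1, [0, 0, 0], [0, 0, 0]],
    [1, [0, 0, 0], [0, 0, 0]]
  ]
}}

```text
t: 33.08
ee_pos: [660.8, 133.1, 49.5]
orientation: [1.336, 1.34, -1.12]
ft_force: [0.7, 0.4, -0.3]
width: 87.9
grasp_force: 0.0
```

Emit:
{"fn": "apply_moves", "kwargs": {
  "targets": [
    [-1, [0, 0, 0], [0, 0, 0]],
    [-1, [0, 0, 0], [0, 0, 0]],
    [-1, [0, 0, 0], [0, 0, 0]],
    [-1, [0, 0, 0], [0, 0, 0]],
    [-1, [0, 0, 0], [0, 0, 0]],
    [-1, [0, 0, 0], [0, 0, 0]],
    [-1, [0, 0, 0], [0, 0, 0]],
    [-1, [0, 0, 0], [0, 0, 0]]
  ]
}}

```text
t: 34.08
ee_pos: [660.3, 131.9, 48.6]
orientation: [1.335, 1.341, -1.122]
ft_force: [0.6, 0.1, -0.3]
width: 39.3
grasp_force: 30.0
```

Emit:
{"fn": "apply_moves", "kwargs": {
  "targets": [
    [-1, [-0.3, 0, 0], [0, 0, 0]],
    [-1, [-0.6, 0, 0], [0, 0, 0]],
    [-1, [-0.8, 0, 0], [0, 0, 0]],
    [-1, [-0.9, 0, 0], [0, 0, 0]],
    [-1, [-0.9, 0, 0], [0, 0, 0]],
    [-1, [-0.5, 0, 0], [0, 0.06, 0]],
    [-1, [0, 0, 0], [0, 0.1, 0]],
    [-1, [0, 0, 0], [0, 0.1, 0]]
  ]
}}

```text
t: 35.08
ee_pos: [660.7, 97.3, 246.7]
orientation: [1.627, 1.632, -0.87]
ft_force: [0.0, -0.1, -1.2]
width: 39.3
grasp_force: 30.0
```

```bash
python3 o.py; python3 go.py 459.5 -169 140 -90.95 -10
```

```text
35.075 [ 0.477  0.724  1.385 -0.832  1.612  0.7  ] [660.662  97.273 246.741] F [ 0.04  -0.086 -1.229] w 39.31592653950016 29.97120201587677
[[-0.003  1.     0.001]
 [ 0.556  0.002 -0.831]
 [-0.831 -0.002 -0.556]]
pos [660.662  97.273 246.741] F [ 0.04  -0.086 -1.229] w 39.3 30.0
rot total [0.004 0.735 0.012] rows 6.686274890472527
shift in goal frame [-5.68  -3.934  1.166] | in present frame [-1.178 -4.031  5.609]
ik [-0.476  0.384  1.945  0.2    0.901 -0.59 ] 0.0
```

Emit:
{"fn": "apply_moves", "kwargs": {
  "targets": [
    [-1, [0, 0, 0], [0, 0.105, 0.002]],
    [-1, [0, 0, 0], [0, 0.105, 0.002]],
    [-1, [0, 0, 0], [0, 0.105, 0.002]],
    [-1, [0, 0, 0], [0, 0.105, 0.002]],
    [-1, [0, 0, 0], [0, 0.105, 0.002]],
    [-1, [0, 0, 0], [0, 0.105, 0.002]],
    [-1, [0, 0, 0], [0, 0.105, 0]],
    [-1, [0, 0, 0], [0, 0, 0]]
  ]
}}

```text
t: 36.08
ee_pos: [660.2, 93.9, 245.9]
orientation: [-2.156, -2.118, -0.185]
ft_force: [-0.6, -0.4, -0.9]
width: 39.2
grasp_force: 30.0
```

Emit:
{"fn": "apply_moves", "kwargs": {
  "targets": [
    [-1, [-0.5, -0.4, 0], [0, 0, 0]],
    [-1, [-0.8, -0.55, 0], [0, 0, 0]],
    [-1, [-0.8, -0.55, 0], [0, 0, 0]],
    [-1, [-0.8, -0.55, 0], [0, 0, 0]],
    [-1, [-0.8, -0.55, 0], [0, 0, 0]],
    [-1, [-0.7, -0.5, 0], [0, 0, 0]],
    [-1, [-0.7, -0.5, 0], [0, 0, 0]],
    [-1, [-0.4, -0.3, 0], [0, 0, 0]]
  ]
}}

```text
t: 37.08
ee_pos: [460.9, -172.1, 198.4]
orientation: [-2.151, -2.123, -0.181]
ft_force: [0.6, -0.9, -1.8]
width: 39.3
grasp_force: 30.0
```

```bash
python3 go.py 459.2 -169 86 -90.95 -10;python3 see.py|grep cap
```

```text
pos [ 460.872 -172.137  198.422] F [ 0.564 -0.899 -1.818] w 39.3 30.0
rot total [0.002 0.006 0.003] rows 0.05342515857767921
shift in goal frame [-0.329 -0.034  2.225] | in present frame [-0.309 -0.041  2.228]
ik [-0.476  0.476  1.97   0.222  0.786 -0.623] 0.0
cap? [338.6 174.4] 160 [ 686.2 -169. ]
cap? [336.1 202.7] 125 [ 605.8 -162.1]
cap? [338.9 214.1] 146 [ 573.4 -169.8]
cap? [358.5 215. ] 68 [ 571.1 -224.9]
cap? [319.4 240.8] 73 [ 497.8 -115.1]
cap? [347.7 310.9] 96 [ 303.1 -194.4]
cap? [361.2 309.1] 168 [ 308.5 -231.9]
cap? [399.9 341.2] 72 [ 220.8 -339. ]
```

Emit:
{"fn": "apply_moves", "kwargs": {
  "targets": [
    [-1, [-0.06, -0.007, 0.4], [0.002, 0.005, 0.003]],
    [-1, [-0.06, -0.007, 0.45], [0, 0, 0]],
    [-1, [-0.06, -0.007, 0.45], [0, 0, 0]],
    [-1, [-0.06, -0.007, 0.45], [0, 0, 0]],
    [-1, [-0.06, -0.006, 0.35], [0, 0, 0]],
    [-1, [0, 0, 0.1], [0, 0, 0]],
    [-1, [0, 0, 0], [0, 0, 0]],
    [-1, [0, 0, 0], [0, 0, 0]]
  ]
}}

```text
t: 38.22
ee_pos: [461.5, -167.0, 87.9]
orientation: [-2.15, -2.113, -0.192]
ft_force: [0.3, 0.9, -2.0]
width: 39.4
grasp_force: 30.0
```

```bash
python3 go.py 459.2 -169 80 -90.95 -10
```

```text
pos [ 461.456 -167.034   87.863] F [ 0.329  0.889 -2.021] w 39.4 30.0
rot total [ 0.002 -0.001 -0.001] rows 0.014557999433755837
shift in goal frame [-0.067 -0.044  0.148] | in present frame [-0.067 -0.045  0.148]
ik [-0.476  0.487  1.972  0.225  0.774 -0.627] 0.0
```

Emit:
{"fn": "apply_moves", "kwargs": {
  "targets": [
    [-1, [-0.06, -0.045, 0.08], [0, 0, 0]],
    [-1, [0, 0, 0.06], [0, 0, 0]],
    [-1, [0, 0, 0], [0, 0, 0]],
    [-1, [0, 0, 0], [0, 0, 0]]
  ]
}}

```text
t: 38.72
ee_pos: [458.6, -168.8, 80.1]
orientation: [-2.15, -2.111, -0.191]
ft_force: [-0.3, 0.5, -1.5]
width: 39.8
grasp_force: 30.0
```

Emit:
{"fn": "apply_moves", "kwargs": {
  "targets": [
    [-1, [0, 0, 0.03], [0, 0, 0]],
    [-1, [0, 0, 0], [0, 0, 0]],
    [-1, [0, 0, 0], [0, 0, 0]]
  ]
}}

```text
t: 39.1
ee_pos: [459.2, -168.8, 79.3]
orientation: [-2.15, -2.113, -0.192]
ft_force: [-1.1, -1.1, 6.9]
width: 39.9
grasp_force: 30.0
```

Emit:
{"fn": "apply_moves", "kwargs": {
  "targets": [
    [-1, [0, 0, 0.02], [0, 0, 0]],
    [-1, [0, 0, 0], [0, 0, 0]],
    [-1, [0, 0, 0], [0, 0, 0]]
  ]
}}

```text
t: 39.48
ee_pos: [459.3, -168.8, 79.2]
orientation: [-2.15, -2.113, -0.192]
ft_force: [-3.4, -0.7, 17.2]
width: 39.6
grasp_force: 30.0
```

Emit:
{"fn": "apply_moves", "kwargs": {
  "targets": [
    [-1, [0, 0, -0.03], [0, 0, 0]],
    [-1, [0, 0, 0], [0, 0, 0]],
    [0.3, [0, 0, 0], [0, 0, 0]],
    [0.3, [0, 0, 0], [0, 0, 0]],
    [0.3, [0, 0, 0], [0, 0, 0]],
    [0.3, [0, 0, 0], [0, 0, 0]]
  ]
}}

```text
t: 40.22
ee_pos: [458.6, -168.5, 78.9]
orientation: [-2.15, -2.111, -0.191]
ft_force: [0.2, -0.5, -0.3]
width: 57.5
grasp_force: 0.0
```

Emit:
{"fn": "apply_moves", "kwargs": {
  "targets": [
    [0.3, [0, 0, -0.3], [0, 0, 0]],
    [0.3, [0, 0, -0.6], [0, 0, 0]],
    [0.3, [0, 0, -0.9], [0, 0, 0]],
    [0.3, [0, 0, -0.9], [0, 0, 0]],
    [0.3, [0.6, 0, -0.8], [0, -0.05, -0.04]],
    [0.3, [0.9, 0, 0], [0, -0.06, -0.05]],
    [0.3, [1, 0, 0], [0, 0, 0]],
    [0.3, [1, 0, 0], [0, 0, 0]]
  ]
}}

```text
t: 41.22
ee_pos: [443.8, -24.3, 262.5]
orientation: [2.075, 2.345, 0.02]
ft_force: [0.6, -1.2, -0.1]
width: 57.1
grasp_force: 0.0
```

```bash
python3 - <<'E'
from h import *
S=cam("scene");T=cam("top")
a=cv2.resize(S["pixels"][140:290,170:370],(800,600),interpolation=cv2.INTER_CUBIC)
cv2.imwrite("pics/s6.png",a)
E
python3 go.py 451.5 149.7 160 -82.3 0; python3 see.py
```

```text
pos [443.223 -22.486 262.198] F [-0.471  0.922 -0.791] w 57.2 0.0
rot total [ 0.009 -0.001 -0.005] rows 0.08574258042662292
shift in goal frame [3.39  0.625 2.044] | in present frame [3.391 0.568 2.06 ]
ik [0.295 0.299 2.002 0.    0.841 0.161] 0.0
scene 0.97 [236.7 216.1]
scene 0.88 [267.1 203.2]
scene 0.75 [300.4 186.6]
top 0.96 [322.7 213.3]
top 0.66 [324.1 175.2]
top 0.65 [323.3 256.1]
cap? [338.6 174.4] 160 [ 686.2 -169. ]
cap? [336.1 202.7] 125 [ 605.8 -162.1]
cap? [338.9 214.1] 145 [ 573.5 -169.8]
cap? [358.5 215. ] 68 [ 571.1 -224.9]
cap? [338.7 241.1] 192 [ 497.4 -169.2]
cap? [338.3 254.5] 156 [ 459.7 -168.3]
cap? [358.1 254.8] 71 [ 459.3 -223.7]
cap? [343.8 266.3] 89 [ 427.  -183.7]
cap? [257.3 346.2] 150 [203.   57.3]
cap? [296.2 348.8] 99 [197.  -51.3]
```

View pics/s6.png

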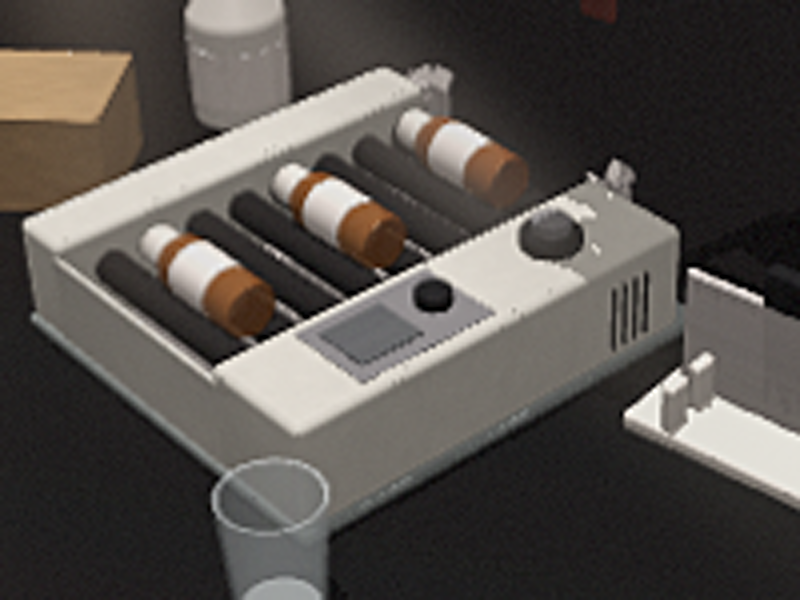

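```bash
python3 - <<'E'
from h import *
S,T=cam("scene"),cam("top")
M=lambda P:R.from_euler('z',-.0166).as_matrix()@np.array(P,float)+[573.2,-175.5,0]
G=lambda P:R.from_euler('z',.135).as_matrix()@np.array(P,float)+[451.6,149.7,0]
def crop(im,c,w,h,k,segs):
    x0,y0=c[0]-w//2,c[1]-h//2
    a=cv2.resize(im["pixels"][y0:y0+h,x0:x0+w],(w*k,h*k),interpolation=cv2.INTER_CUBIC)
    for A,B in segs:
        u=[tuple(((proj(im,p)-[x0,y0]+.5)*k-.5).astype(int).tolist()) for p in(A,B)]
        cv2.line(a,u[0],u[1],(0,0,255),1)
    return a
sl=[]
for s in(1,-1):
    sl+=[(M((-163,s*87,85)),M((-163,s*104,85))),(M((-173,s*87,85)),M((-173,s*104,85))),(M((-163,s*104,85)),M((-173,s*104,85))),(M((-156,s*90,95)),M((-156,s*140,95)))]
st=[(G((a,b,130)),G((c,d,130))) for a,b,c,d in[(7,40,7,-40),(-7,40,-7,-40),(7,40,-7,40),(7,-40,-7,-40)]]
st+=[(G((0,-100,102)),G((0,100,102)))]
a=crop(T,(338,270),100,38,8,sl);b=crop(T,(228,257),100,38,8,st)
c1=crop(S,(322,190),40,28,10,sl);c2=crop(S,(370,225),40,28,10,st)
o=np.zeros((600,800,3),np.uint8);o[:304-20]=a[:284];o[300:300+280,:400]=c1;o[300:580,400:]=c2
cv2.imwrite("pics/ov.png",o);cv2.imwrite("pics/ov2.png",b)
E
```

```text
(no output)
```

View pics/ov.png

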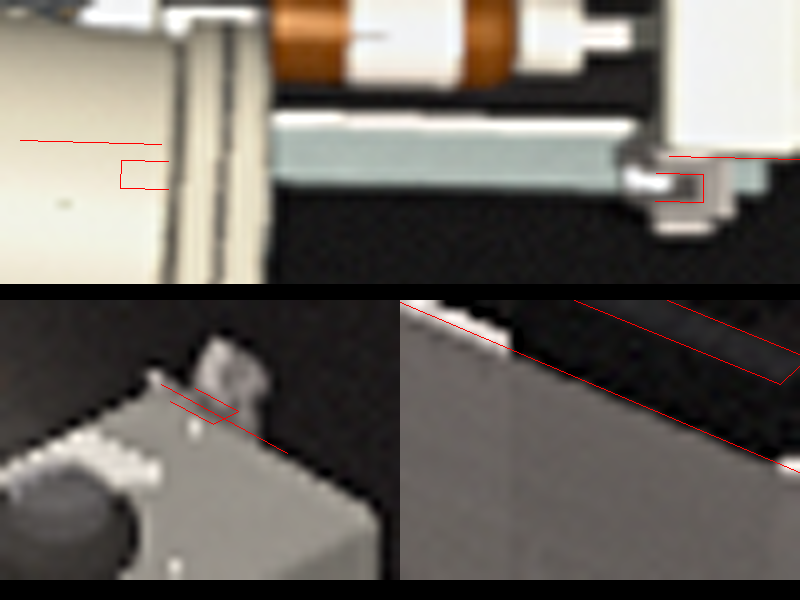

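Emit:
{"fn": "apply_moves", "kwargs": {
  "targets": [
    [0.3, [0.6, 0.1, 0.2], [0.009, 0, -0.005]],
    [0.3, [0.8, 0.15, 0.3], [0, 0, 0]],
    [0.3, [0.8, 0.15, 0.4], [0, 0, 0]],
    [0.3, [0.8, 0.15, 0.5], [0, 0, 0]],
    [0.3, [0.4, 0.07, 0.4], [0, 0, 0]],
    [0.3, [0, 0, 0], [0, 0, 0]],
    [0.3, [0, 0, 0], [0, 0, 0]]
  ]
}}

```text
t: 42.45
ee_pos: [453.7, 146.0, 171.9]
orientation: [-2.073, -2.359, -0.001]
ft_force: [-0.1, 0.5, -0.9]
width: 57.1
grasp_force: 0.0
```

```bash
python3 go.py 451.6 149.7 104 -82.3 0
```

```text
pos [453.688 146.002 171.873] F [-0.125  0.459 -0.901] w 57.1 0.0
rot total [-0.    -0.001 -0.003] rows 0.031083185016583647
shift in goal frame [ 0.079 -0.031  1.357] | in present frame [ 0.077 -0.032  1.358]
ik [ 0.295  0.397  2.033 -0.     0.711  0.161] 0.0
```

Emit:
{"fn": "apply_moves", "kwargs": {
  "targets": [
    [0.3, [0.08, -0.03, 0.35], [0, 0, -0.003]],
    [0.3, [0, 0, 0.35], [0, 0, 0]],
    [0.3, [0, 0, 0.35], [0, 0, 0]],
    [0.3, [0, 0, 0.3], [0, 0, 0]],
    [0.3, [0, 0, 0], [0, 0, 0]],
    [0.3, [0, 0, 0], [0, 0, 0]]
  ]
}}

```text
t: 43.2
ee_pos: [451.6, 150.8, 104.6]
orientation: [-2.067, -2.365, -0.003]
ft_force: [-0.5, -1.1, -0.4]
width: 57.2
grasp_force: 0.0
```

Emit:
{"fn": "apply_moves", "kwargs": {
  "targets": [
    [-1, [0, 0, 0], [0, 0, 0]],
    [-1, [0, 0, 0], [0, 0, 0]],
    [-1, [0, 0, 0], [0, 0, 0]],
    [-1, [0, 0, 0], [0, 0, 0]],
    [-1, [0, 0, 0], [0, 0, 0]],
    [-1, [0, 0, 0], [0, 0, 0]],
    [-1, [0, 0, 0], [0, 0, 0]]
  ]
}}

```text
t: 44.08
ee_pos: [451.1, 151.0, 104.0]
orientation: [-2.066, -2.365, -0.001]
ft_force: [-0.9, -0.3, 0.9]
width: 13.9
grasp_force: 30.0
```

```bash
python3 o.py
```

```text
44.075 [0.297 0.397 2.034 0.003 0.711 0.16 ] [451.064 150.96  104.008] F [-0.872 -0.313  0.893] w 13.913560696185096 29.994905591011047
[[-0.135  0.991 -0.001]
 [ 0.991  0.135  0.002]
 [ 0.002 -0.    -1.   ]]
```

Emit:
{"fn": "apply_moves", "kwargs": {
  "targets": [
    [-1, [0, 0, -0.1], [0, 0, 0]],
    [-1, [0, 0, -0.25], [0, 0, 0]],
    [-1, [0, 0, -0.35], [0, 0, 0]],
    [-1, [0, 0, -0.4], [0, 0, 0]],
    [-1, [0, 0, -0.5], [0, 0, 0]],
    [-1, [0, 0, -0.5], [0, 0, 0]],
    [-1, [0, 0, -0.4], [0, 0, 0]],
    [-1, [0, 0, 0], [0, 0, 0]]
  ]
}}

```text
t: 45.08
ee_pos: [452.2, 151.0, 230.9]
orientation: [2.066, 2.365, 0.007]
ft_force: [0.4, -0.6, -2.0]
width: 14.2
grasp_force: 30.0
```

```bash
python3 o.py; python3 go.py 405.1 -172 229 -90.95 0; python3 - <<'E'
from h import *
S,T=cam("scene"),cam("top")
o=np.zeros((600,800,3),np.uint8)
o[:480,:400]=cv2.resize(S["pixels"][160:280,320:420],(400,480),interpolation=cv2.INTER_CUBIC)
o[:400,400:]=cv2.resize(T["pixels"][210:310,180:280],(400,400),interpolation=cv2.INTER_CUBIC)
cv2.imwrite("pics/g.png",o)
E
```

```text
45.075 [0.296 0.191 1.944 0.002 1.003 0.16 ] [452.193 151.016 230.933] F [ 0.442 -0.601 -2.016] w 14.150827003059451 29.994816184043884
[[-0.134  0.991  0.004]
 [ 0.991  0.134  0.003]
 [ 0.002  0.004 -1.   ]]
pos [452.193 151.016 230.933] F [ 0.442 -0.601 -2.016] w 14.2 30.0
rot total [ 0.002 -0.002  0.096] rows 0.8765784968103244
shift in goal frame [-6.475 -0.835  0.039] | in present frame [-6.275 -1.802  0.017]
ik [-0.429  0.138  2.015 -0.     0.988 -0.412] 0.0
```

View pics/g.png

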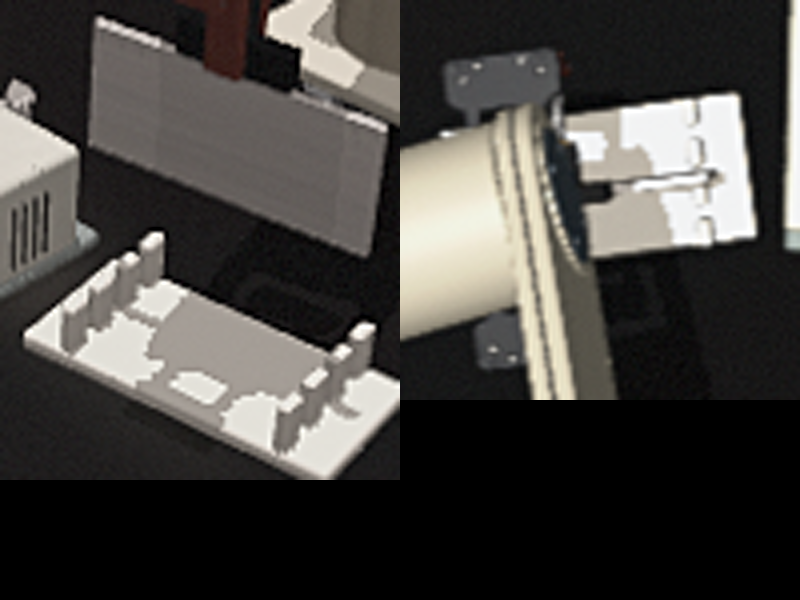

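```bash
python3 - <<'E'
from h import *
from scipy.optimize import least_squares
S=cam("scene");o=ctrl.get_obs();Rm=R.from_rotvec(o["orientation"]).as_matrix()
c=lambda u:np.array([320,160])+(np.array(u)+.5)/4-.5
# guard frame in tool: along tool x (s), z down tool; corners
ob=[((368,253),100,0),((90,150),-100,0),((97,18),-100,90),((387,126),100,90)]
def f(q):
    s,h,r=q;out=[]
    for u,y,z in ob:
        p=np.array([s+y*np.cos(r)+z*np.sin(r),0,h-z*np.cos(r)+y*np.sin(r)])
        out.append(proj(S,o["ee_pos"]+Rm@p)-c(u))
    return np.concatenate(out)
r=least_squares(f,[0,92,0]);print(r.x,f(r.x).round(2))
E
```

```text
[-3.34256002e-02  8.97843216e+01 -1.27635571e-02] [ 0.17  0.36  0.54 -1.23 -0.16  0.98 -0.43 -0.2 ]
```

Emit:
{"fn": "apply_moves", "kwargs": {
  "targets": [
    [-1, [-0.5, -0.15, 0], [0.002, -0.002, 0]],
    [-1, [-0.8, -0.23, 0], [0, 0, 0.0]],
    [-1, [-0.9, -0.25, 0], [0, 0, 0]],
    [-1, [-0.9, -0.25, 0], [0, 0, 0]],
    [-1, [-0.9, -0.25, 0], [0, 0, 0]],
    [-1, [-0.9, -0.26, 0], [0, 0, 0]],
    [-1, [-0.9, -0.26, 0], [0, 0, 0]],
    [-1, [-0.45, -0.14, 0], [0, 0, 0.096]]
  ]
}}

```text
t: 46.22
ee_pos: [403.5, -172.7, 228.7]
orientation: [-2.243, -2.196, 0.007]
ft_force: [0.1, 0.3, -1.6]
width: 14.0
grasp_force: 30.0
```

Emit:
{"fn": "apply_moves", "kwargs": {
  "targets": [
    [-1, [0, 0, 0], [0, 0, 0]],
    [-1, [0, 0, 0], [0, 0, 0]],
    [-1, [0, 0, 0], [0, 0, 0]]
  ]
}}

```text
t: 46.6
ee_pos: [404.5, -170.0, 229.4]
orientation: [-2.235, -2.206, 0.006]
ft_force: [0.4, 0.7, -1.6]
width: 13.8
grasp_force: 30.0
```

```bash
python3 go.py 405.1 -172.7 200 -90.95 0
```

```text
pos [ 404.487 -170.024  229.354] F [ 0.385  0.71  -1.578] w 13.8 30.0
rot total [-0.002  0.001  0.002] rows 0.021016482369315005
shift in goal frame [-0.053  0.013  0.587] | in present frame [-0.052  0.015  0.587]
ik [-0.43   0.183  2.042 -0.     0.917 -0.413] 0.0
```

Emit:
{"fn": "apply_moves", "kwargs": {
  "targets": [
    [-1, [-0.053, 0.012, 0.2], [-0.002, 0.001, 0.002]],
    [-1, [0, 0, 0.25], [0, 0, 0]],
    [-1, [0, 0, 0.2], [0, 0, 0]],
    [-1, [0, 0, 0.1], [0, 0, 0]],
    [-1, [0, 0, 0], [0, 0, 0]],
    [-1, [0, 0, 0], [0, 0, 0]]
  ]
}}

```text
t: 47.35
ee_pos: [405.3, -173.8, 192.4]
orientation: [2.242, 2.2, -0.0]
ft_force: [0.6, 0.4, -2.0]
width: 13.9
grasp_force: 30.0
```

```bash
python3 go.py 405.1 -172.7 185 -90.95 0;python3 - <<'E'
from h import *
S,T=cam("scene"),cam("top")
o=np.zeros((600,800,3),np.uint8)
o[:,:]=cv2.resize(S["pixels"][135:225,260:380],(800,600),interpolation=cv2.INTER_CUBIC)
o[400:,500:]=cv2.resize(T["pixels"][245:285,330:390],(300,200),interpolation=cv2.INTER_CUBIC)
cv2.imwrite("pics/g2.png",o)
E
```

```text
pos [ 405.285 -173.772  192.358] F [ 0.598  0.38  -1.968] w 13.9 30.0
rot total [ 0.     0.    -0.002] rows 0.013892617266065036
shift in goal frame [ 0.021 -0.004  0.147] | in present frame [ 0.021 -0.004  0.147]
ik [-0.43   0.207  2.054 -0.     0.88  -0.413] 0.0
```

View pics/g2.png

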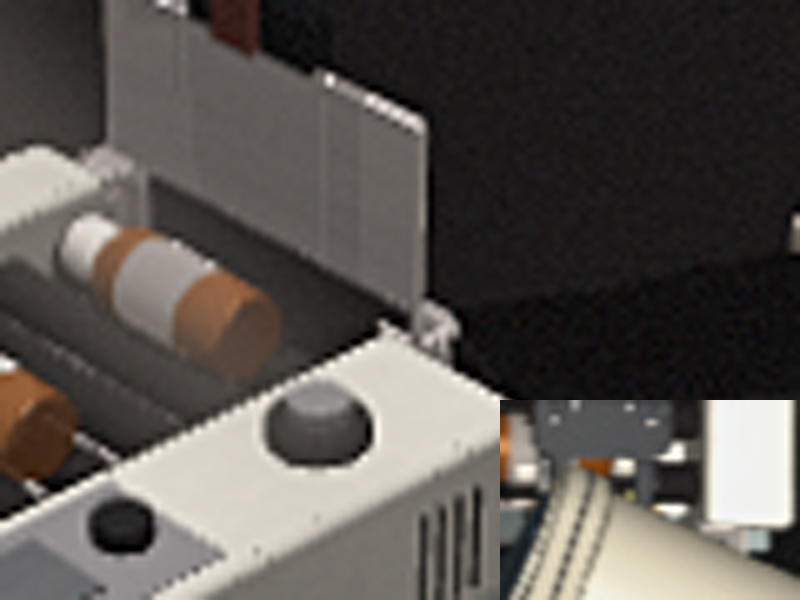

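Emit:
{"fn": "apply_moves", "kwargs": {
  "targets": [
    [-1, [0.02, -0.004, 0.06], [0, 0, 0]],
    [-1, [0, 0, 0.08], [0, 0, 0]],
    [-1, [0, 0, 0.08], [0, 0, 0]],
    [-1, [0, 0, 0], [0, 0, 0]],
    [-1, [0, 0, 0], [0, 0, 0]]
  ]
}}

```text
t: 48.08
ee_pos: [404.9, -172.7, 181.1]
orientation: [2.242, 2.2, -0.0]
ft_force: [0.8, -0.6, -2.1]
width: 14.1
grasp_force: 30.0
```

Emit:
{"fn": "apply_moves", "kwargs": {
  "targets": [
    [-1, [0, 0, 0.08], [0, 0, 0]],
    [-1, [0, 0, 0.08], [0, 0, 0]],
    [-1, [0, 0, 0], [0, 0, 0]]
  ]
}}

```text
t: 48.45
ee_pos: [404.6, -172.5, 172.7]
orientation: [-2.242, -2.2, 0.001]
ft_force: [-0.6, -0.4, -0.8]
width: 14.0
grasp_force: 30.0
```

Emit:
{"fn": "apply_moves", "kwargs": {
  "targets": [
    [-1, [0, 0, 0.08], [0, 0, 0]],
    [-1, [0, 0, 0.08], [0, 0, 0]],
    [-1, [0, 0, 0], [0, 0, 0]]
  ]
}}

```text
t: 48.82
ee_pos: [404.6, -172.5, 164.7]
orientation: [-2.242, -2.2, 0.001]
ft_force: [0.6, -0.2, -1.5]
width: 13.9
grasp_force: 30.0
```

No contact force and the edge is about 25 mm inside the channels; continuing.

Emit:
{"fn": "apply_moves", "kwargs": {
  "targets": [
    [-1, [0, 0.006, 0.1], [0, 0, 0]],
    [-1, [0, 0, 0.1], [0, 0, 0]],
    [-1, [0, 0, 0.1], [0, 0, 0]],
    [-1, [0, 0, 0.1], [0, 0, 0]],
    [-1, [0, 0, 0], [0, 0, 0]],
    [-1, [0, 0, 0], [0, 0, 0]]
  ]
}}

```text
t: 49.58
ee_pos: [405.3, -172.7, 145.2]
orientation: [2.242, 2.2, -0.0]
ft_force: [1.2, -0.1, -2.5]
width: 13.8
grasp_force: 30.0
```

Emit:
{"fn": "apply_moves", "kwargs": {
  "targets": [
    [-1, [0, 0, 0.1], [0, 0, 0]],
    [-1, [0, 0, 0.1], [0, 0, 0]],
    [-1, [0, 0, 0.1], [0, 0, 0]],
    [-1, [0, 0, 0.06], [0, 0, 0]],
    [-1, [0, 0, 0], [0, 0, 0]],
    [-1, [0, 0, 0], [0, 0, 0]]
  ]
}}

```text
t: 50.32
ee_pos: [405.2, -172.7, 127.2]
orientation: [2.242, 2.2, -0.0]
ft_force: [0.6, -0.1, -1.2]
width: 13.8
grasp_force: 30.0
```

Emit:
{"fn": "apply_moves", "kwargs": {
  "targets": [
    [-1, [0, 0, 0.05], [0, 0, 0]],
    [-1, [0, 0, 0], [0, 0, 0]],
    [-1, [0, 0, 0], [0, 0, 0]]
  ]
}}

```text
t: 50.7
ee_pos: [405.2, -172.7, 124.7]
orientation: [2.242, 2.2, -0.0]
ft_force: [0.1, 0.2, -1.8]
width: 13.9
grasp_force: 30.0
```

Emit:
{"fn": "apply_moves", "kwargs": {
  "targets": [
    [-1, [0, 0, 0.04], [0, 0, 0]],
    [-1, [0, 0, 0], [0, 0, 0]],
    [-1, [0, 0, 0], [0, 0, 0]]
  ]
}}

```text
t: 51.08
ee_pos: [405.2, -172.7, 122.6]
orientation: [2.242, 2.2, -0.0]
ft_force: [0.1, -0.8, -1.9]
width: 13.9
grasp_force: 30.0
```

Emit:
{"fn": "apply_moves", "kwargs": {
  "targets": [
    [-1, [0, 0, 0.04], [0, 0, 0]],
    [-1, [0, 0, 0], [0, 0, 0]],
    [-1, [0, 0, 0], [0, 0, 0]]
  ]
}}

```text
t: 51.45
ee_pos: [405.6, -172.9, 121.9]
orientation: [2.242, 2.2, 0.0]
ft_force: [-3.6, 1.6, 17.7]
width: 13.8
grasp_force: 30.0
```

Emit:
{"fn": "apply_moves", "kwargs": {
  "targets": [
    [-1, [0, 0, 0.02], [0, 0, 0]],
    [-1, [0, 0, 0], [0, 0, 0]],
    [-1, [0, 0, 0], [0, 0, 0]]
  ]
}}

```text
t: 51.82
ee_pos: [406.1, -172.9, 121.8]
orientation: [2.241, 2.199, 0.001]
ft_force: [-5.6, 3.5, 29.9]
width: 14.0
grasp_force: 30.1
```

Emit:
{"fn": "apply_moves", "kwargs": {
  "targets": [
    [-1, [0, 0, -0.035], [0, 0, 0]],
    [-1, [0, 0, 0], [0, 0, 0]],
    [-0.2, [0, 0, 0], [0, 0, 0]],
    [-0.2, [0, 0, 0], [0, 0, 0]],
    [-0.2, [0, 0, 0], [0, 0, 0]],
    [-0.2, [0, 0, -0.2], [0, 0, 0]],
    [-0.2, [0, 0, -0.5], [0, 0, 0]],
    [-0.2, [0, 0, -0.7], [0, 0, 0]]
  ]
}}

```text
t: 52.82
ee_pos: [404.6, -172.4, 192.1]
orientation: [-2.242, -2.199, 0.001]
ft_force: [0.3, -0.2, 0.2]
width: 35.3
grasp_force: 0.0
```

Emit:
{"fn": "apply_moves", "kwargs": {
  "targets": [
    [-1, [0, 0, -0.4], [0, 0, 0]],
    [-1, [0.5, 0.4, 0], [0, 0, 0]],
    [-1, [0.6, 0.5, 0], [0, 0, 0]],
    [-1, [0.6, 0.5, 0], [0, 0, 0]],
    [-1, [0.6, 0.4, 0], [0, 0, 0]],
    [-1, [0.2, 0.1, 0], [0, 0, 0]],
    [-1, [0, 0, 0], [0, 0, 0]],
    [-1, [0, 0, 0], [0, 0, 0]]
  ]
}}

```text
t: 53.82
ee_pos: [501.8, -50.2, 211.4]
orientation: [2.243, 2.2, -0.001]
ft_force: [0.8, 0.5, -0.9]
width: 0.5
grasp_force: 0.0
```

```bash
python3 go.py 502.2 -38.9 124 -90.95 0; python3 - <<'E'
from h import *
S,T=cam("scene"),cam("top")
o=np.zeros((600,800,3),np.uint8)
o[:,:]=cv2.resize(S["pixels"][135:255,200:360],(800,600),interpolation=cv2.INTER_CUBIC)
o[400:,500:]=cv2.resize(T["pixels"][225:285,300:390],(300,200),interpolation=cv2.INTER_CUBIC)
cv2.imwrite("pics/g3.png",o)
E
```

```text
pos [501.805 -50.184 211.41 ] F [ 0.814  0.509 -0.928] w 0.5 0.0
rot total [-0.     0.    -0.002] rows 0.01719998374495818
shift in goal frame [0.226 0.004 1.748] | in present frame [0.227 0.004 1.748]
ik [-0.101  0.395  1.964 -0.     0.782 -0.084] 0.0
```

View pics/g3.png

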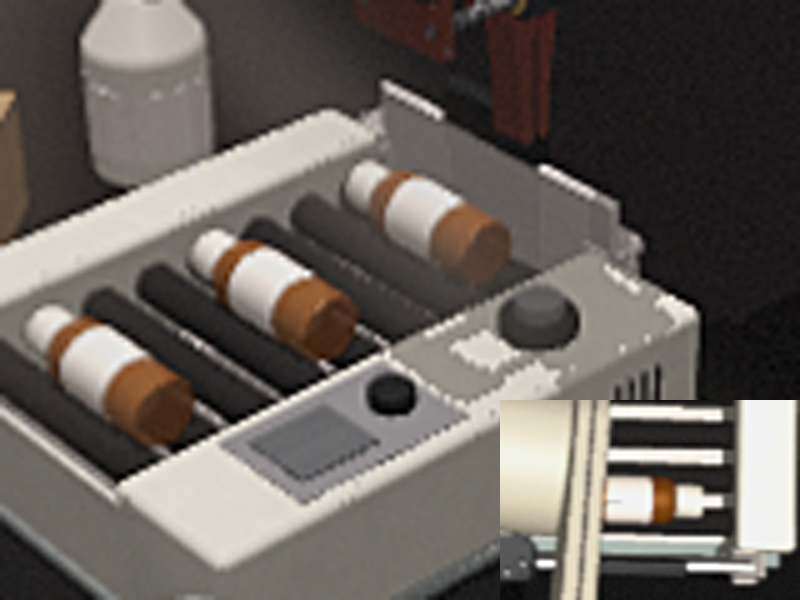

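Emit:
{"fn": "apply_moves", "kwargs": {
  "targets": [
    [-1, [0.225, 0, 0.3], [0, 0, 0]],
    [-1, [0, 0, 0.5], [0, 0, 0]],
    [-1, [0, 0, 0.5], [0, 0, 0]],
    [-1, [0, 0, 0.4], [0, 0, 0]],
    [-1, [0, 0, 0.1], [0, 0, 0]],
    [-1, [0, 0, 0], [0, 0, 0]],
    [-1, [0, 0, 0], [0, 0, 0]]
  ]
}}

```text
t: 54.8
ee_pos: [503.2, -38.2, 121.9]
orientation: [2.242, 2.199, 0.001]
ft_force: [0.2, -0.1, 0.4]
width: 0.8
grasp_force: 0.0
```

Emit:
{"fn": "apply_moves", "kwargs": {
  "targets": [
    [-1, [0, 0, 0.06], [0, 0, 0]],
    [-1, [0, 0, 0.06], [0, 0, 0]],
    [-1, [0, 0, 0], [0, 0, 0]],
    [-1, [0, 0, 0], [0, 0, 0]]
  ]
}}

```text
t: 55.3
ee_pos: [503.2, -38.3, 115.6]
orientation: [2.242, 2.2, 0.001]
ft_force: [1.0, 0.1, 3.2]
width: 0.6
grasp_force: 1.2
```

Emit:
{"fn": "apply_moves", "kwargs": {
  "targets": [
    [-1, [0, 0, 0.05], [0, 0, 0]],
    [-1, [0, 0, 0.03], [0, 0, 0]],
    [-1, [0, 0, 0], [0, 0, 0]],
    [-1, [0, 0, 0], [0, 0, 0]]
  ]
}}

```text
t: 55.8
ee_pos: [503.2, -38.3, 111.5]
orientation: [2.242, 2.2, 0.001]
ft_force: [1.9, 0.2, 3.7]
width: 0.3
grasp_force: 2.3
```

Emit:
{"fn": "apply_moves", "kwargs": {
  "targets": [
    [-1, [0, 0, 0.04], [0, 0, 0]],
    [-1, [0, 0, 0], [0, 0, 0]],
    [-1, [0, 0, 0], [0, 0, 0]]
  ]
}}

```text
t: 56.18
ee_pos: [503.3, -38.3, 111.0]
orientation: [2.241, 2.199, 0.001]
ft_force: [-2.9, -0.1, 22.4]
width: 0.9
grasp_force: 11.2
```

Fully pressed (bottomed out at 111 mm, 22 N). Retreating and checking.

Emit:
{"fn": "apply_moves", "kwargs": {
  "targets": [
    [-1, [0, 0, -0.2], [0, 0, 0]],
    [-1, [0, 0, -0.5], [0, 0, 0]],
    [-1, [0, 0, -0.9], [0, 0, 0]],
    [-1, [0, 0, -0.9], [0, 0, 0]],
    [-1, [0.5, 0, -0.4], [0, 0, 0]],
    [-1, [0.9, 0, 0], [0, 0, 0]],
    [-1, [0.9, 0, 0], [0, 0, 0]],
    [-1, [0.5, 0, 0], [0, 0, 0]]
  ]
}}

```text
t: 57.18
ee_pos: [504.2, 103.4, 253.6]
orientation: [-2.24, -2.201, 0.003]
ft_force: [0.5, -0.6, -0.1]
width: 0.5
grasp_force: 0.0
```

Emit:
{"fn": "apply_moves", "kwargs": {
  "targets": [
    [-1, [0, 0, 0], [0, 0, 0]],
    [-1, [0, 0, 0], [0, 0, 0]],
    [-1, [0, 0, 0], [0, 0, 0]],
    [-1, [0, 0, 0], [0, 0, 0]]
  ]
}}

```text
t: 57.68
ee_pos: [505.4, 101.0, 254.2]
orientation: [2.244, 2.199, -0.001]
ft_force: [-0.1, 0.7, 0.2]
width: 0.2
grasp_force: 0.0
```

```bash
python3 - <<'E'
from h import *
S,T=cam("scene"),cam("top")
for l in("bottle1","guard","beaker","jug","wipes"):
  for c in("scene","top"):
    print(l,c,[(round(d["score"],2),np.round(d["xy"]).tolist()) for d in ctrl.pinpoint(l,c)[:4]])
E
python3 see.py|grep cap
```

```text
bottle1 scene [(0.72, [236.0, 217.0]), (0.71, [268.0, 203.0]), (0.57, [297.0, 184.0])]
bottle1 top [(0.78, [320.0, 260.0]), (0.66, [320.0, 210.0]), (0.61, [324.0, 178.0])]
guard scene [(0.7, [297.0, 188.0]), (0.31, [256.0, 219.0])]
guard top [(0.49, [339.0, 214.0])]
beaker scene [(0.72, [254.0, 218.0]), (0.7, [243.0, 290.0]), (0.24, [235.0, 215.0])]
beaker top [(0.65, [273.0, 143.0]), (0.39, [336.0, 269.0])]
jug scene [(0.59, [232.0, 165.0])]
jug top [(0.91, [436.0, 259.0])]
wipes scene [(0.93, [180.0, 184.0])]
wipes top [(0.66, [443.0, 198.0]), (0.2, [227.0, 258.0])]
cap? [338.6 174.4] 160 [ 686.2 -169. ]
cap? [336.3 202.7] 124 [ 605.8 -162.7]
cap? [338.9 214.1] 146 [ 573.4 -169.9]
cap? [358.4 215. ] 69 [ 571.3 -224.9]
cap? [264.  251.1] 152 [467.9  41. ]
cap? [338.4 254.5] 157 [ 459.8 -168.4]
cap? [358.1 254.8] 71 [ 459.3 -223.7]
cap? [206.2 269.8] 185 [413.8 204.1]
```

All unchanged and in place; handing in.

```bash
python3 -c "
from workcell import ctrl
print(ctrl.close_job())"
```

```text
the job is handed in; nothing more can be done
None
```

The job is handed in: all three bottles that were there lie seated on the rollers, the guard is fully home in its channels, the start button was pressed last and fully, and the last camera check showed the beaker, jug and wipes undisturbed.

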